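# Load the cell-pack rinsing box

### The job

Load the rinsing box: raise its clear cover all the way back onto its stop, set every empty black cell pack upright in a lane of its own (any lane) and push it up against the blue fence at the rear, then lower the cover gently until it is fully shut, and last of all turn the red valve lever to the yellow half-open mark (45 degrees). Keep the valve shut whenever the cover is off, never let the cover slam at either stop, and leave the bottle, the clay pot and the jar where they stand.

Things in the scene. Friction and masses are not known exactly. Their poses are not given: they have to be found in the camera images.
- rinser: White open-topped rinsing box, fixed, outer 177 (x) x 292 (y) x 75 mm high, walls 6 mm. Origin under its centre at bench height, x to the rear (away from the robot), y left. Floor top at z = 10 mm, front wall's inner face at x = -82.5, blue rear fence's face at x = +74.5, fence top z = 40. Fixed copper feed pipe 45 mm up leaves the left wall at x = -45 and ends at y = 322 mm; the valve is on it.
- lane0 (a point): Centre of lane 0 (box y = -85 mm) on the floor at the fence's front face; axes as the box's. The lane runs along x from the front wall to the fence, 56 mm wide between green guides 10 mm high (tops at z = 20 mm).
- lane1 (a point): Centre of lane 1 (box y = 0 mm) on the floor at the fence's front face; axes as the box's. The lane runs along x from the front wall to the fence, 56 mm wide between green guides 10 mm high (tops at z = 20 mm).
- lane2 (a point): Centre of lane 2 (box y = 85 mm) on the floor at the fence's front face; axes as the box's. The lane runs along x from the front wall to the fence, 56 mm wide between green guides 10 mm high (tops at z = 20 mm).
- cover (a joint): Angle of the clear cover, rad: 0 fully shut on the rim, 1.7 fully open on the rear stop brackets; starts at 0 to 0.3. The hinge is stiff and holds the cover wherever it is left; about 4 N at the bar moves it. The cover is 180 mm from hinge to front edge, 292 mm wide, 6 mm thick (9 at its frame), 0.35 kg.
- cover_hinge (a point): Middle of the cover's hinge line, at the rear rim of the box (x = 88.5, y = 0, z = 75.5 mm from the box's origin); the hinge line runs along the box's y.
- cover_bar (a point): Centre of the orange round handle bar, 12 mm diameter, 120 mm long along the box's y, 42 mm beyond the cover's front edge (open gap; 8 mm arms 56 mm either side of centre). It is 222 mm from the hinge line and 3 mm above the cover's underside: 78.5 mm above the bench when shut. Can be pinched from above at every cover angle.
- valve (a joint): Angle of the red valve lever, rad: 0 shut (lever along the box's +x, red mark), 0.785 half open (yellow mark), 1.571 fully open (along +y, blue mark). Grows counter-clockwise seen from above. Starts at 0 to 0.15, which counts as shut. Stays where it is left; about 1.2 N at the grip point turns it.
- valve_axis (a point): Point on the lever's vertical turning axis at mid-height of the lever, 85 mm above the bench; fixed in the box at x = -45, y = 235 mm.
- valve_grip (a point): Grip point on the lever, 70 mm from its axis at mid-height. The lever is 95 mm long from the axis, 12 mm wide, 10 mm high; x axis of this point points out along the lever. Nothing is under the lever there, except the feed pipe (top 56 mm up) beyond about 70 degrees.
- pack0: Empty black plastic three-cell pack, 100 (x) x 46 (y) x 45 mm high, open top, walls 2.5 mm, about 60 g; origin at the centre of its underside, x along its length. Either end may go first. Some packs may be absent. Starts on the bench to the right of the box.
- pack1: Empty black plastic three-cell pack, 100 (x) x 46 (y) x 45 mm high, open top, walls 2.5 mm, about 60 g; origin at the centre of its underside, x along its length. Either end may go first. Some packs may be absent. Starts on the bench to the right of the box.
- pack2: Empty black plastic three-cell pack, 100 (x) x 46 (y) x 45 mm high, open top, walls 2.5 mm, about 60 g; origin at the centre of its underside, x along its length. Either end may go first. Some packs may be absent. Starts on the bench to the right of the box.
- pack3: Empty black plastic three-cell pack, 100 (x) x 46 (y) x 45 mm high, open top, walls 2.5 mm, about 60 g; origin at the centre of its underside, x along its length. Either end may go first. Some packs may be absent. Starts on the bench to the right of the box.
- feed_bottle: Bystander, loose: green-capped bottle, 64 mm across, 170 mm tall; origin under its centre.
- clay_pot: Bystander, loose: terracotta pot, 90 mm across, 80 mm tall; origin under its centre.
- label_tub: Bystander, loose: jar with a yellow lid, 70 mm across, 90 mm tall; origin under its centre.
Mind the look-alikes: they are no part of the job. Leave any green or orange look-alike of the pack1 alone.

How it is judged:
On the way, in this order (a step that is already met when the one before it is completed fails the run):
1. the cover rests open on its stop (above 1.64 rad) (value of joint cover above 1.64 rad), for 0.2 s.
2. every pack stands in a lane against the fence, with the cover still open ((y of pack0 in the frame of lane0 between -0.01 and 0.01 m or y of pack0 in the frame of lane1 between -0.01 and 0.01 m or y of pack0 in the frame of lane2 between -0.01 and 0.01 m) and x of pack0 in the frame of rinser between 0.0205 and 0.035 m and z of each of pack0, pack1, pack2, pack3 in the frame of rinser below 0.015 m and angle between each of pack0, pack1, pack2, pack3's own z axis and vertical below 0.1 rad and angle between the x axis of each of pack0, pack1, pack2, pack3 and the x axis of rinser, either way round below 0.12 rad and (y of pack1 in the frame of lane0 between -0.01 and 0.01 m or y of pack1 in the frame of lane1 between -0.01 and 0.01 m or y of pack1 in the frame of lane2 between -0.01 and 0.01 m) and x of pack1 in the frame of rinser between 0.0205 and 0.035 m and (y of pack2 in the frame of lane0 between -0.01 and 0.01 m or y of pack2 in the frame of lane1 between -0.01 and 0.01 m or y of pack2 in the frame of lane2 between -0.01 and 0.01 m) and x of pack2 in the frame of rinser between 0.0205 and 0.035 m and (y of pack3 in the frame of lane0 between -0.01 and 0.01 m or y of pack3 in the frame of lane1 between -0.01 and 0.01 m or y of pack3 in the frame of lane2 between -0.01 and 0.01 m) and x of pack3 in the frame of rinser between 0.0205 and 0.035 m and value of joint cover above 1.5 rad), for 0.2 s.
3. the cover is shut over the packs, the valve still shut ((y of pack0 in the frame of lane0 between -0.01 and 0.01 m or y of pack0 in the frame of lane1 between -0.01 and 0.01 m or y of pack0 in the frame of lane2 between -0.01 and 0.01 m) and x of pack0 in the frame of rinser between 0.0205 and 0.035 m and z of each of pack0, pack1, pack2, pack3 in the frame of rinser below 0.015 m and angle between each of pack0, pack1, pack2, pack3's own z axis and vertical below 0.1 rad and angle between the x axis of each of pack0, pack1, pack2, pack3 and the x axis of rinser, either way round below 0.12 rad and (y of pack1 in the frame of lane0 between -0.01 and 0.01 m or y of pack1 in the frame of lane1 between -0.01 and 0.01 m or y of pack1 in the frame of lane2 between -0.01 and 0.01 m) and x of pack1 in the frame of rinser between 0.0205 and 0.035 m and (y of pack2 in the frame of lane0 between -0.01 and 0.01 m or y of pack2 in the frame of lane1 between -0.01 and 0.01 m or y of pack2 in the frame of lane2 between -0.01 and 0.01 m) and x of pack2 in the frame of rinser between 0.0205 and 0.035 m and (y of pack3 in the frame of lane0 between -0.01 and 0.01 m or y of pack3 in the frame of lane1 between -0.01 and 0.01 m or y of pack3 in the frame of lane2 between -0.01 and 0.01 m) and x of pack3 in the frame of rinser between 0.0205 and 0.035 m and value of joint cover below 0.03 rad and value of joint valve below 0.35 rad), for 0.2 s.
At the end, for the whole second after the job is handed in: Every pack present stands upright and at rest in a lane of its own (within 10 mm of the lane's centre line, 0.12 rad of its direction) with its end within 4 mm of the fence; the cover is shut (below 0.03 rad); the valve stands at 0.785 rad, within 0.1 ((y of pack0 in the frame of lane0 between -0.01 and 0.01 m or y of pack0 in the frame of lane1 between -0.01 and 0.01 m or y of pack0 in the frame of lane2 between -0.01 and 0.01 m) and x of pack0 in the frame of rinser between 0.0205 and 0.035 m and z of each of pack0, pack1, pack2, pack3 in the frame of rinser below 0.015 m and angle between each of pack0, pack1, pack2, pack3's own z axis and vertical below 0.1 rad and angle between the x axis of each of pack0, pack1, pack2, pack3 and the x axis of rinser, either way round below 0.12 rad and (y of pack1 in the frame of lane0 between -0.01 and 0.01 m or y of pack1 in the frame of lane1 between -0.01 and 0.01 m or y of pack1 in the frame of lane2 between -0.01 and 0.01 m) and x of pack1 in the frame of rinser between 0.0205 and 0.035 m and (y of pack2 in the frame of lane0 between -0.01 and 0.01 m or y of pack2 in the frame of lane1 between -0.01 and 0.01 m or y of pack2 in the frame of lane2 between -0.01 and 0.01 m) and x of pack2 in the frame of rinser between 0.0205 and 0.035 m and (y of pack3 in the frame of lane0 between -0.01 and 0.01 m or y of pack3 in the frame of lane1 between -0.01 and 0.01 m or y of pack3 in the frame of lane2 between -0.01 and 0.01 m) and x of pack3 in the frame of rinser between 0.0205 and 0.035 m and value of joint cover below 0.03 rad and value of joint valve between 0.685 and 0.885 rad and linear speed of each of pack0, pack1, pack2, pack3 below 0.01 m/s); the robot touches nothing.
It fails at once if the cover slams onto the rim (faster than 0.8 rad/s in the last 0.25 rad) (value of joint cover below 0.25 rad and velocity of joint cover below -0.8 rad/s).
It fails at once if the cover slams onto its open stop (faster than 0.8 rad/s in the last 0.25 rad) (value of joint cover above 1.45 rad and velocity of joint cover above 0.8 rad/s).
It fails at once if the valve is opened (past 0.35 rad) while the cover is off (above 0.1 rad) (value of joint valve above 0.35 rad and value of joint cover above 0.1 rad).
It fails at once if the bottle, the clay pot or the jar is moved more than 3 cm or tipped (distance of any of feed_bottle, clay_pot, label_tub from where it was at the start of the episode above 0.03 m or angle between any of feed_bottle, clay_pot, label_tub's own z axis and vertical above 0.4 rad).
Of pack0, pack1, pack2, pack3 only 2 to 3 are there at a start; the rules pass over those that are not, and their reading is None.
At some moment in a run one of pack0, pack1, pack2, pack3 may be knocked a few centimetres aside while the robot is not near it.
It also fails if it takes over 210 s, if anything falls off the work surface, if the arm or the gripper's body presses on something with over 40 N, if the wrist force passes 120 N, or if a joint passes its speed limit or range.

### The arm

A 6-joint arm with a two-finger parallel gripper is mounted at the origin on the work surface. World frame = base frame: x ahead of the robot, y to its left, z up, the work surface at z = 0. Lengths are in m, angles in rad, forces in N, time in s.
With the tool pointing down it reaches from about 0.35 to 1 m from the base axis. Payload 7.1 kg.
Tool frame: the origin (TCP) lies at the very end of the fingers, on their centre line; the grasp point (between the pads) lies 19 mm behind it; z points along the fingers, y is the direction in which the jaws open and shut (so a half turn about z gives the same grasp; the last joint's range is limited). The gripper opens to 85 mm and grips with 20 to 120 N. Pads are 22 mm wide; open, the fingers measure 114 mm over their backs; the gripper's body (76 mm by 85 mm) begins 54 mm behind the grasp point. The pads swing forward as they close: fully open they stand 13 mm farther back than shut.
Start: joints at [-1.239, 0.423, 1.63, -0, 1.089, -0.019], TCP at [0.215, -0.587, 0.231] pointing down, gripper open.
Joint ranges: [-3, 3], [-0.9, 2.11], [0.09, 2.58], [-1.31, 4.45], [0.11, 2.69], [-2.54, 2.54]. Speed limits (rad/s): [2.39, 2.39, 3.01, 3.14, 3.14, 3.14].

### API

Orientations are given as a unit quaternion [x, y, z, w].
In Python, from cell import env, imaging, ticket gives the robot as it stands.
- The arm moves only by the shell command python3 -m jog 'ROWS' [OPENING] [FORCE]. ROWS is JSON, a list of rows, each a list of 2 entries, a list of its own where there are three numbers: the shift along the tool's x, y, z in mm, then the turn, a rotation vector about the tool's x, y, z in degrees. A call has 1 to 10 rows; each row shifts and turns the commanded pose from where the row before left it, along the tool's axes as they then stand; what a row does not reach is not made up. A row lasts 1/12 s, in which the tool goes at most 41.7 mm and 7.16 degrees, less where a joint would pass 70% of its speed; a pose out of reach is approached as far as the arm can. A call is refused whole if a number of a shift passes 41.7 or a number of a turn 7.16, either way. A call with a gripper value outside its range is refused whole. OPENING is the finger opening in mm, from 0 to 85.4, set as the call begins (- or left out, the last holds). The fingers move at their own pace and stop on an object; FORCE is the grip in N (left out, the last holds). Time passes only in rows, so rows that do not move let the fingers close. It gives the time, the measured TCP pose, the force and the opening at its end, in the units of the state.
- env.read_state(): the state, without advancing time (a new reading comes with each control period).
- imaging.camera(name): name is "side" or "top"; returns the picture (384x512x3 uint8, red, green, blue); there is no depth.
- imaging.get_calibration(name): a dict with "K" (3x3 intrinsics, pixels), "camera_from_world" (4x4, takes a point from world to camera coordinates). Camera axes: x right, y up, looking along -z (the intrinsics and any distortion apply to the point x, -y, -z); pixel columns grow to the right and rows downward; lengths in m; the calibration is good to about 2 mm. A picture is of the moment at which its call begins. get_calibration takes no time and is no camera call.
- ticket.close_job(): hands the job in, once; it reports no verdict.
The state is a dict: "time_s": time; "qpos": joint angles; "qd": joint speeds; "joint_efforts": joint torques, N m; "eef_pos": TCP position; "eef_rot": TCP orientation; "force": force on the tool from outside, world axes, zero at the start; "wrist_torque": the same for the moment, N m; "finger_gap": opening from 0.0 (shut) to 1.0 (fully open).
Only numpy, scipy, OpenCV 4.12 (cv2) and the standard library are available. Lean on these libraries where they do the work, as an engineer would, in place of code of your own. Each camera call takes 0.05 s, during which the arm holds its last target.

## Working session

There is one attempt and no reset: what is moved stays moved. The work goes in short steps, Python scripts to look and compute and a shell command to move; the robot and the scene stay as the last step left them, time stands still between calls to the robot, and variables do not carry over. Pictures are saved under pics/ and viewed, and the job is handed in when it is done.

```bash
ls -la; mkdir -p pics; python3 - <<'E'
from cell import env, imaging, ticket
import cv2, numpy as np
s=env.read_state(); print(s)
for n in("side","top"):
    im=imaging.camera(n); cv2.imwrite(f"pics/{n}0.png",cv2.cvtColor(im,cv2.COLOR_RGB2BGR))
    c=imaging.get_calibration(n); print(n,{k:np.round(v,4).tolist() if not isinstance(v,str) else v for k,v in c.items()})
E
```

```text
total 12
drwxr-xr-x  3 agent agent 4096 Dec  7 06:09 .
drwxr-xr-x 23 root  root  4096 Dec  7 06:09 ..
drwxr-xr-x  2 agent agent 4096 Dec  7 06:09 pics
{'time_s': 0.0, 'qpos': array([-1.23899628e+00,  4.23879971e-01,  1.63072876e+00, -3.08921666e-05,
        1.08861558e+00, -1.89944961e-02]), 'qd': array([-0.00064635, -0.00014588,  0.00126612, -0.00110212,  0.00053431,
       -0.00161267]), 'joint_efforts': array([ 7.33148318e-04, -5.57382560e+01, -2.81743544e+01,  1.61953267e-04,
        7.28292565e-03, -1.13875603e-05]), 'eef_pos': array([ 0.21460906, -0.58638426,  0.23050604]), 'eef_rot': array([ 9.84655713e-01,  1.74506333e-01, -1.40590401e-04, -8.03739381e-04]), 'force': array([-0.11912494, -0.39205755,  0.13192412]), 'wrist_torque': array([ 0.01979636, -0.00672607, -0.01706687]), 'finger_gap': 0.9998692050894387}
side {'K': [[473.3959, 0.0, 249.9264], [0.0, 473.3959, 187.8589], [0.0, 0.0, 1.0]], 'camera_from_world': [[0.991, -0.1334, -0.0046, -0.5145], [0.0993, 0.7136, 0.6934, -0.1346], [-0.0892, -0.6877, 0.7205, -1.4], [0.0, 0.0, 0.0, 1.0]]}
top {'K': [[350.3604, 0.0, 253.096], [0.0, 350.3604, 194.5799], [0.0, 0.0, 1.0]], 'camera_from_world': [[0.0233, -0.9996, -0.018, 0.0397], [0.9882, 0.0203, 0.1521, -0.5319], [-0.1517, -0.0214, 0.9882, -0.9393], [0.0, 0.0, 0.0, 1.0]]}
```

View pics/side0.png

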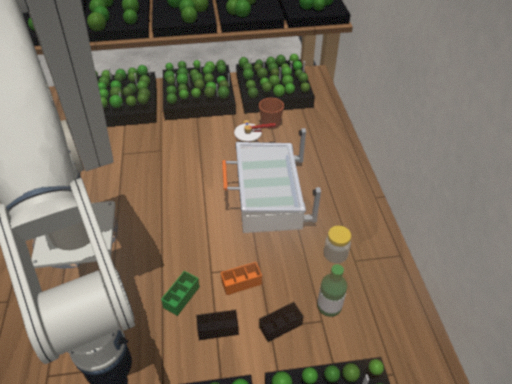

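View pics/top0.png

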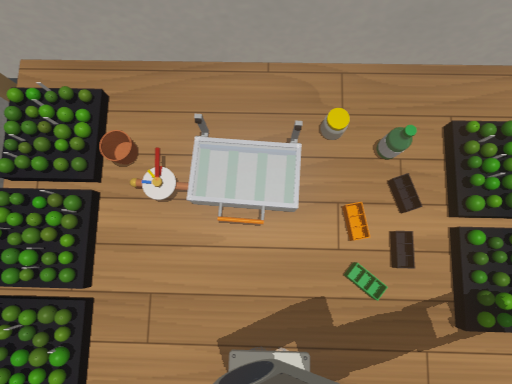

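```bash
cat > h.py <<'E'
import numpy as np, cv2
from cell import env, imaging, ticket
CAL={n:imaging.get_calibration(n) for n in("side","top")}
def proj(n,p):
    c=CAL[n];T=np.array(c["camera_from_world"]);K=np.array(c["K"])
    q=T[:3,:3]@np.asarray(p,float)+T[:3,3]; v=K@np.array([q[0],-q[1],-q[2]]); return v[:2]/v[2]
def ray(n,uv):
    c=CAL[n];T=np.array(c["camera_from_world"]);K=np.array(c["K"])
    d=np.linalg.inv(K)@np.array([uv[0],uv[1],1.]); d=np.array([d[0],-d[1],-d[2]])
    R=T[:3,:3]; return -R.T@T[:3,3], R.T@d
def plane(n,uv,z):
    o,d=ray(n,uv); return o+d*(z-o[2])/d[2]
def tri(uvs,uvt):
    o1,d1=ray("side",uvs);o2,d2=ray("top",uvt)
    A=np.stack([d1,-d2],1);s=np.linalg.lstsq(A,o2-o1,rcond=None)[0]
    a=o1+d1*s[0];b=o2+d2*s[1];return (a+b)/2,np.linalg.norm(a-b)
def snap(n,f,crop=None,scale=1):
    im=imaging.camera(n)[:,:,::-1].copy(); cv2.imwrite(f"pics/{f}_raw.png",im)
    o=im
    if crop: x,y,w,h=crop;o=im[y:y+h,x:x+w]
    if scale!=1:o=cv2.resize(o,None,fx=scale,fy=scale,interpolation=cv2.INTER_CUBIC)
    cv2.imwrite(f"pics/{f}.png",o);return im
E
python3 - <<'E'
from h import *
for n in CAL: print(n,ray(n,(256,192))[0], proj(n,(0.2146,-0.586,0.23)),proj(n,(0,0,0)),proj(n,(0,0,0.4)))
for n,cr in(("side",(150,90,230,270)),("top",(90,70,350,250))):
    im=cv2.imread(f"pics/{n}0.png");x,y,w,h=cr;cv2.imwrite(f"pics/{n}0z.png",cv2.resize(im[y:y+h,x:x+w],None,fx=2.2,fy=2.2,interpolation=cv2.INTER_CUBIC))
E
```

```text
side [ 0.39832934 -0.93536174  1.09969744] [124.87003538 394.93828447] [ 75.96778551 233.387739  ] [ 30.08719372 127.08684062]
top [0.38224593 0.03039574 1.00983657] [552.8488212  336.63140018] [267.90101672 392.99409543] [274.00928892 497.97772835]
```

```bash
python3 -m jog '[[[0,0,0],[0,0,0]]]'; python3 -m jog --help 2>&1 | head
```

```text
time_s: 0.18
eef_pos: [0.2147, -0.5866, 0.2308]
eef_rot: [0.985, 0.175, -0.0, -0.001]
force: [0.2, 0.1, -0.2]
finger_gap: 1.0
invalid input: not JSON, or not a number
```

View pics/side0z.png

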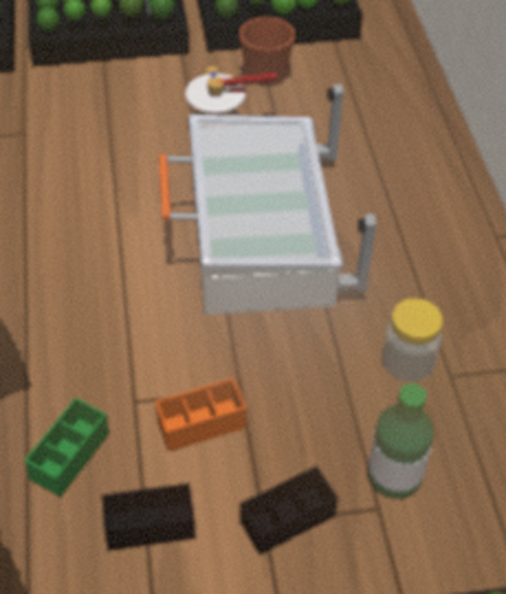

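View pics/top0z.png

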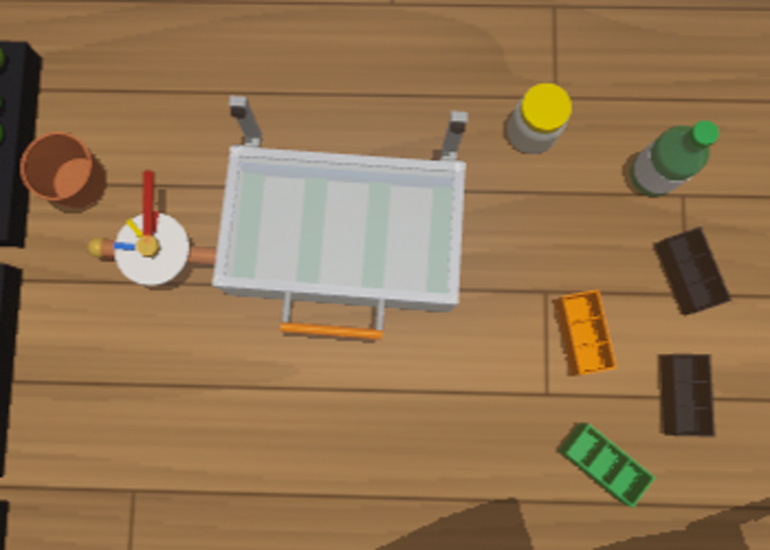

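```bash
python3 - <<'E'
from h import *
for n,cr in(("side",(210,110,120,130)),("top",(120,100,200,140))):
    im=cv2.imread(f"pics/{n}0.png");x,y,w,h=cr;s=4.0 if n=="top" else 4.5
    cv2.imwrite(f"pics/{n}0y.png",cv2.resize(im[y:y+h,x:x+w],None,fx=s,fy=s,interpolation=cv2.INTER_CUBIC))
E
```

```text
(no output)
```

View pics/side0y.png

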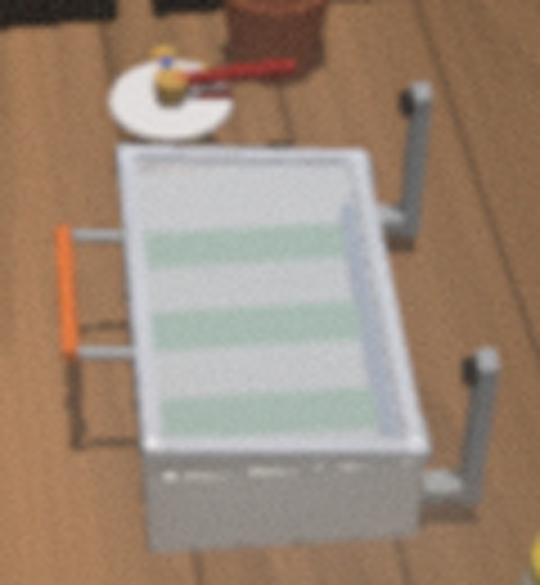

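View pics/top0y.png

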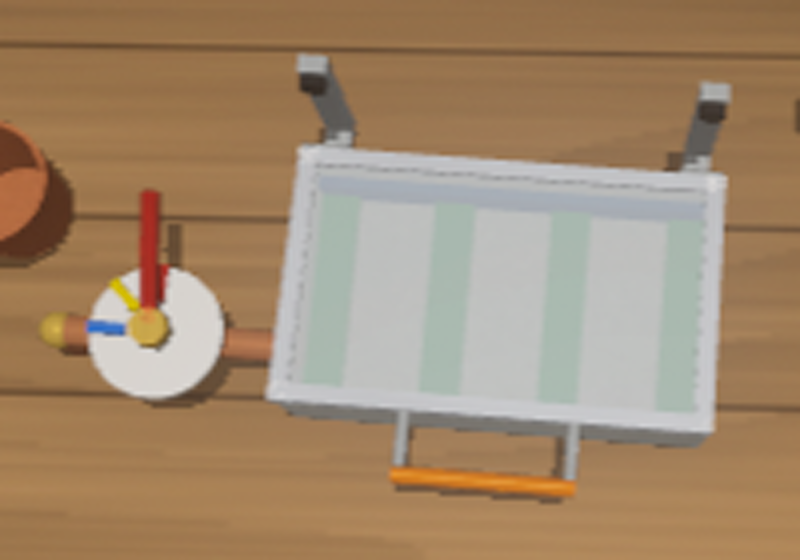

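```bash
cat > m1.py <<'E'
from h import *
T=lambda a:(120+a[0]/4,100+a[1]/4); S=lambda a:(210+a[0]/4.5,110+a[1]/4.5)
# orange centroid
print("bar L",tri(S((64,228)),T((391,475))),"bar R",tri(S((70,354)),T((576,489))))
print("base FR side",plane("side",S((152,550)),0),"RR",plane("side",S((417,536)),0))
for nm,s,t in(("FR",(147,445),(712,432)),("RR",(427,450),(724,177)),("RL",(363,150),(300,148)),("FL",(119,148),(268,400)),("valvecap",(170,85),(148,325)),("levertip",(294,66),(150,191))):
    print(nm,*tri(S(s),T(t)),plane("top",T(t),0.085))
E
python3 m1.py
```

```text
bar L (array([0.45714779, 0.14006685, 0.10528685]), np.float64(0.00252847922649197)) bar R (array([0.450093  , 0.0201682 , 0.10540535]), np.float64(0.0012939957823769228))
base FR side [ 0.49219278 -0.06368666  0.        ] RR [ 0.6670834  -0.07600413  0.        ]
FR [ 0.48908976 -0.0668901   0.10809332] 0.00223242956124136 [ 0.49067371 -0.06939591  0.085     ]
RR [ 0.66591184 -0.07667403  0.08666344] 0.0016053805489558298 [ 0.66558266 -0.07687311  0.085     ]
RL [0.68170812 0.21378452 0.08577344] 0.001785699700761871 [0.68102061 0.21384356 0.085     ]
FL [0.50482936 0.22354307 0.10059869] 0.002014283623654357 [0.50589924 0.22679869 0.085     ]
valvecap [0.55486941 0.31136611 0.08272624] 0.0016252660044473051 [0.55527017 0.31075404 0.085     ]
levertip [0.64863613 0.31488112 0.08717769] 0.0011706158103432598 [0.6486549  0.31547604 0.085     ]
```

```bash
python3 - <<'E'
from h import *
for n,cr in(("side",(150,250,190,110)),("top",(330,110,110,200))):
    im=cv2.imread(f"pics/{n}0.png");x,y,w,h=cr;s=4.0 if n=="side" else 3
    cv2.imwrite(f"pics/{n}0x.png",cv2.resize(im[y:y+h,x:x+w],None,fx=s,fy=s,interpolation=cv2.INTER_CUBIC))
E
```

```text
(no output)
```

View pics/side0x.png

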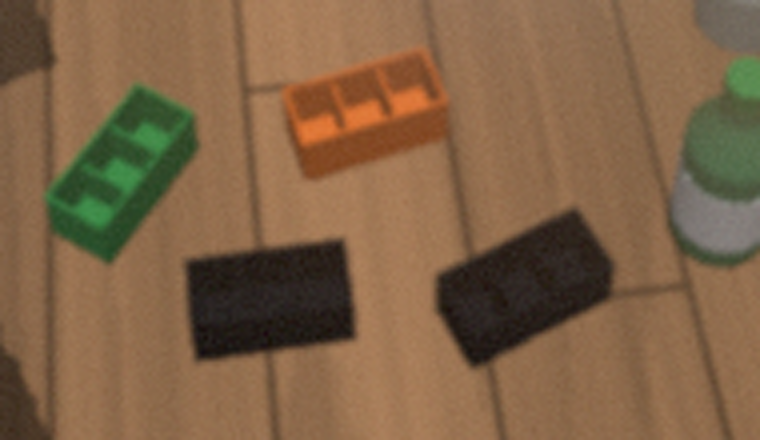

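View pics/top0x.png

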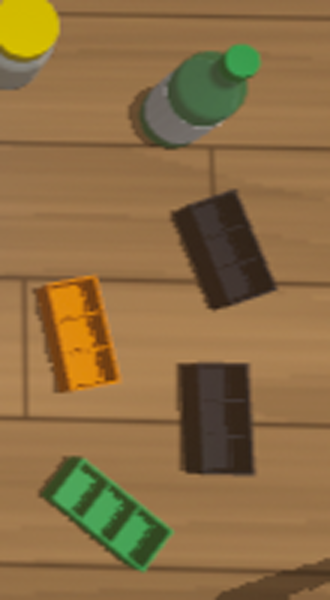

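```bash
python3 - <<'E'
from h import *
out=[]
for n,cr in(("side",(190,300,120,50)),("top",(380,165,60,110))):
    im=cv2.imread(f"pics/{n}0.png");x,y,w,h=cr;s=6.0 if n=="side" else 5
    o=cv2.resize(im[y:y+h,x:x+w],None,fx=s,fy=s,interpolation=cv2.INTER_CUBIC).astype(float)
    cv2.imwrite(f"pics/{n}0w.png",np.clip((o-5)*3.2,0,255).astype(np.uint8))
E
```

```text
(no output)
```

View pics/side0w.png

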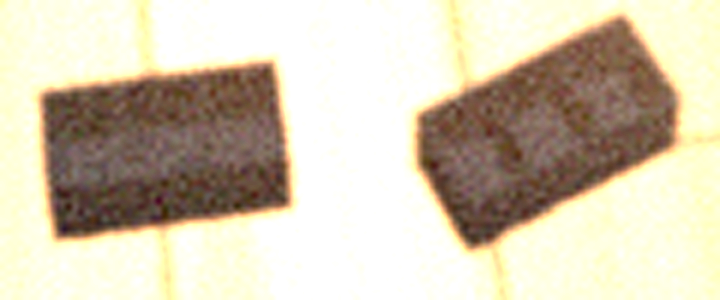

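View pics/top0w.png

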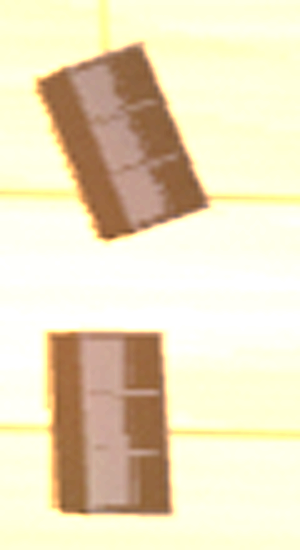

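```bash
python3 - <<'E'
from h import *
T=lambda a:(380+a[0]/5,165+a[1]/5); S=lambda a:(190+a[0]/6,300+a[1]/6)
P={"A":dict(tt=[(140,43),(208,206)],tb=[(38,82),(103,240)],st=[(625,15),(418,115)],sb=[(676,148),(473,250)]),
"B":dict(tt=[(160,333),(171,513)],tb=[(50,333),(52,508)],st=[(273,63),(42,92)],sb=[(290,205),(57,238)])}
for k,v in P.items():
    c={}
    for e in v:
        f=T if e[0]=='t' else S; n="top" if e[0]=='t' else "side"
        p=[plane(n,f(q),0.045 if e[1]=='t' else 0)[:2] for q in v[e]]
        d=p[0]-p[1]; c[e]=(p[0]+p[1])/2; print(k,e,np.round(p,4).tolist(),"len",np.linalg.norm(d).round(4),"yaw",np.arctan2(d[1],d[0]).round(3))
    print(" centre top",(c['tt']+c['tb'])/2,"w",np.linalg.norm(c['tt']-c['tb'])," side",(c['st']+c['sb'])/2,np.linalg.norm(c['st']-c['sb']))
from scipy.spatial.transform import Rotation as R
s=env.read_state(); print(s['eef_pos'],R.from_quat(s['eef_rot']).as_matrix().round(3))
print([plane("top",p,z) for p,z in(((403,131),.17),((388,150),0),((333,134),0.0))])
E
```

```text
A tt [[0.5984, -0.3795], [0.5075, -0.4126]] len 0.0967 yaw 0.349
A tb [[0.5841, -0.3387], [0.4924, -0.3725]] len 0.0977 yaw 0.354
A st [[0.5856, -0.3392], [0.4931, -0.3727]] len 0.0983 yaw 0.348
A sb [[0.6023, -0.3785], [0.5105, -0.4116]] len 0.0976 yaw 0.347
 centre top [ 0.54563428 -0.37582215] w 0.04304382466807589  side [ 0.54788928 -0.3755087 ] 0.04266850214277702
B tt [[0.4374, -0.3833], [0.3414, -0.3848]] len 0.096 yaw 0.016
B tb [[0.4385, -0.3404], [0.3406, -0.338]] len 0.0979 yaw -0.024
B st [[0.4373, -0.3413], [0.3421, -0.3416]] len 0.0952 yaw 0.003
B sb [[0.4386, -0.3819], [0.3421, -0.3833]] len 0.0966 yaw 0.015
 centre top [ 0.38947543 -0.3616367 ] w 0.04483931480097889  side [ 0.3900405  -0.36203576] 0.04114849003086719
[ 0.21468966 -0.58655342  0.23076801] [[ 0.939  0.344 -0.   ]
 [ 0.344 -0.939  0.001]
 [-0.    -0.001 -1.   ]]
[array([ 0.67797514, -0.31878848,  0.17      ]), array([ 0.67862199, -0.34310623,  0.        ]), array([ 0.72496822, -0.18188669,  0.        ])]
```

```bash
cat >> h.py <<'E'
from scipy.spatial.transform import Rotation as Rn
YAW=-0.058; ORG=np.array([0.5858,0.0735,0.0])
BR=Rn.from_euler('z',YAW).as_matrix()
def box(p): return ORG+BR@np.asarray(p,float)
def tobox(p): return BR.T@(np.asarray(p,float)-ORG)
def go(p,psi):
    """print shift (tool axes as they stand now, and after the turn) mm and turn about tool z deg to reach TCP p, tool down, x-axis yaw psi"""
    s=env.read_state();M=Rn.from_quat(s['eef_rot']).as_matrix()
    Mt=np.array([[np.cos(psi),np.sin(psi),0],[np.sin(psi),-np.cos(psi),0],[0,0,-1.]])
    d=np.asarray(p)-s['eef_pos']
    print("now-axes mm",np.round(M.T@d*1000,1),"after-turn mm",np.round(Mt.T@d*1000,1),"turn deg",np.round(np.degrees(Rn.from_matrix(M.T@Mt).as_rotvec()),2),"box tcp",np.round(tobox(s['eef_pos'])*1000,1),"F",np.round(s['force'],1),"gap",round(s['finger_gap'],3),"t",round(s['time_s'],2))
E
python3 - <<'E'
from h import *
go((0.4536,0.0801,0.21),np.pi/2+YAW)
E
```

```text
now-axes mm [ 453.5 -543.9   21.4] after-turn mm [679.4 199.9  20.8] turn deg [-6.000e-02 -4.000e-02 -6.657e+01] box tcp [-332.2 -680.5  230.8] F [ 0.2  0.1 -0.2] gap 1.0 t 0.18
```

```bash
python3 -m jog '[[[0,0,0],[0,0,-6.65]],[[0,0,0],[0,0,-6.65]],[[0,0,0],[0,0,-6.65]],[[0,0,0],[0,0,-6.65]],[[0,0,0],[0,0,-6.65]],[[0,0,0],[0,0,-6.65]],[[0,0,0],[0,0,-6.65]],[[0,0,0],[0,0,-6.65]],[[0,0,0],[0,0,-6.65]],[[0,0,0],[0,0,-6.65]]]' 30
python3 - <<'E'
from h import *
go((0.4536,0.0801,0.21),np.pi/2+YAW)
E
```

```text
time_s: 1.02
eef_pos: [0.2147, -0.5867, 0.2311]
eef_rot: [0.726, 0.688, 0.0, -0.0]
force: [0.7, -0.2, 0.5]
finger_gap: 0.354
now-axes mm [678.7 202.8  21.4] after-turn mm [679.5 199.8  21.1] turn deg [-0.01 -0.03  0.25] box tcp [-332.2 -680.6  231.1] F [ 0.7 -0.2  0.5] gap 0.354 t 1.02
```

```bash
python3 -m jog '[[[34,10,0],[0,0,0]],[[34,10,0],[0,0,0]],[[34,10,0],[0,0,0]],[[34,10,0],[0,0,0]],[[34,10,0],[0,0,0]],[[34,10,0],[0,0,0]],[[34,10,0],[0,0,0]],[[34,10,0],[0,0,0]],[[34,10,0],[0,0,0]],[[34,10,0],[0,0,0]]]'
python3 -m jog '[[[34,10,0],[0,0,0]],[[34,10,0],[0,0,0]],[[34,10,0],[0,0,0]],[[34,10,0],[0,0,0]],[[34,10,0],[0,0,0]],[[34,10,0],[0,0,0]],[[34,10,0],[0,0,0]],[[34,10,0],[0,0,0]],[[34,10,0],[0,0,0]],[[34,10,0],[0,0,0]]]'
python3 - <<'E'
from h import *
go((0.4536,0.0801,0.0863),np.pi/2+YAW)
snap("side","s1",(0,90,400,294),2);snap("top","t1")
E
```

```text
time_s: 1.85
eef_pos: [0.3349, -0.2518, 0.2314]
eef_rot: [0.728, 0.686, 0.0, 0.0]
force: [0.8, 0.4, 0.4]
finger_gap: 0.351
time_s: 2.68
eef_pos: [0.4549, 0.0819, 0.2314]
eef_rot: [0.728, 0.686, 0.0, 0.0]
force: [1.4, 0.6, -0.3]
finger_gap: 0.353
now-axes mm [ -1.9  -1.3 145.1] after-turn mm [ -1.9  -1.2 145.1] turn deg [ 0.01  0.   -0.06] box tcp [-131.1    0.8  231.4] F [ 1.4  0.6 -0.3] gap 0.353 t 2.68
```

View pics/s1.png

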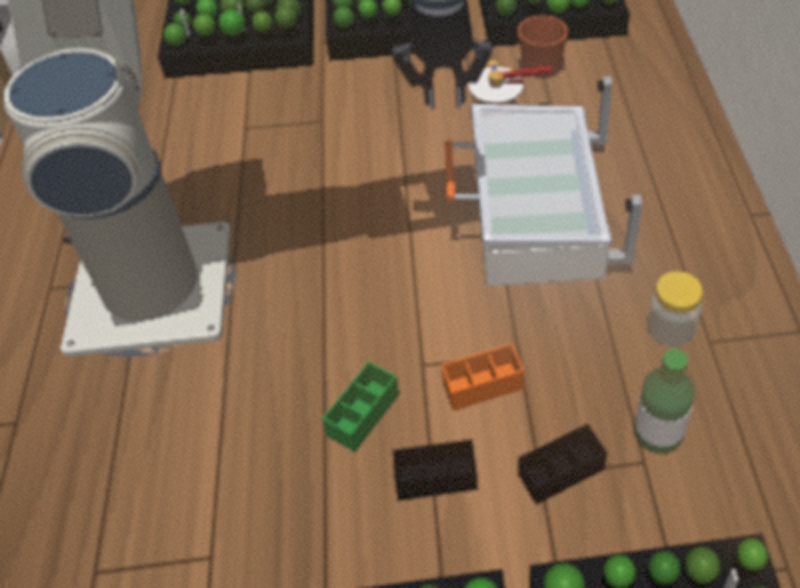

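View pics/t1.png

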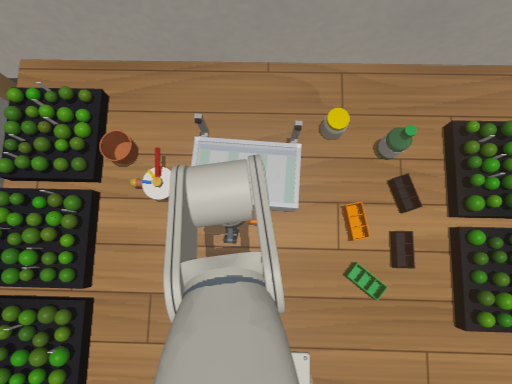

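```bash
python3 -m jog '[[[-2,-1.2,25],[0,0,0]],[[0,0,30],[0,0,0]],[[0,0,30],[0,0,0]],[[0,0,25],[0,0,0]],[[0,0,15],[0,0,0]],[[0,0,12],[0,0,0]],[[0,0,8],[0,0,0]],[[0,0,0],[0,0,0]]]' 30
python3 - <<'E'
from h import *
go((0.4536,0.0801,0.0863),np.pi/2+YAW)
snap("side","s2",(190,130,120,100),5)
E
```

```text
time_s: 3.45
eef_pos: [0.4522, 0.0775, 0.085]
eef_rot: [0.728, 0.686, -0.001, -0.001]
force: [-1.1, 0.3, -0.3]
finger_gap: 0.354
now-axes mm [ 2.7  1.2 -1.3] after-turn mm [ 2.7  1.2 -1.3] turn deg [-0.17  0.04 -0.1 ] box tcp [-133.6   -3.8   85. ] F [-1.1  0.3 -0.3] gap 0.354 t 3.45
```

View pics/s2.png

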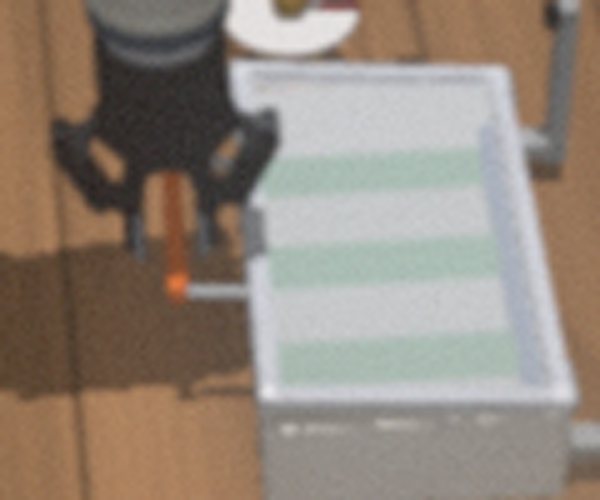

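```bash
python3 -m jog '[[[0,0,0],[0,0,0]],[[0,0,0],[0,0,0]],[[0,0,0],[0,0,0]],[[0,0,0],[0,0,0]],[[0,0,0],[0,0,0]],[[0,0,0],[0,0,0]]]' 0 35
python3 - <<'E'
from h import *
go((0.4536,0.0801,0.0863),np.pi/2+YAW)
h=np.array([88.5,75.5]);
a0=np.arctan2(0.085*1000+19-75.5,222)  # grasp height estimate
print(a0)
# plan
ang=np.linspace(0.12,1.72,33)
pts=np.array([[88.5-(222*np.cos(a)-3*np.sin(a)),75.5+222*np.sin(a)+3*np.cos(a)] for a in ang])
d=np.diff(pts,axis=0);
for a,r in zip(ang[1:],d): print(round(a,2),"dy_tool",r[0].round(1),"dz_tool",(-r[1]).round(1))
E
```

```text
time_s: 4.0
eef_pos: [0.4544, 0.078, 0.0869]
eef_rot: [0.728, 0.686, 0.001, 0.001]
force: [3.8, -3.4, -0.4]
finger_gap: 0.128
now-axes mm [ 2.  -0.9  0.6] after-turn mm [ 2.  -0.9  0.6] turn deg [ 0.12 -0.01 -0.06] box tcp [-131.5   -3.1   86.9] F [ 3.8 -3.4 -0.4] gap 0.128 t 4.0
0.12768000307467514
0.17 dy_tool 1.8 dz_tool -11.0
0.22 dy_tool 2.3 dz_tool -10.9
0.27 dy_tool 2.8 dz_tool -10.7
0.32 dy_tool 3.4 dz_tool -10.6
0.37 dy_tool 3.9 dz_tool -10.4
0.42 dy_tool 4.4 dz_tool -10.2
0.47 dy_tool 4.9 dz_tool -10.0
0.52 dy_tool 5.4 dz_tool -9.7
0.57 dy_tool 5.9 dz_tool -9.4
0.62 dy_tool 6.3 dz_tool -9.1
0.67 dy_tool 6.8 dz_tool -8.8
0.72 dy_tool 7.2 dz_tool -8.4
0.77 dy_tool 7.6 dz_tool -8.1
0.82 dy_tool 8.0 dz_tool -7.7
0.87 dy_tool 8.4 dz_tool -7.3
0.92 dy_tool 8.8 dz_tool -6.8
0.97 dy_tool 9.1 dz_tool -6.4
1.02 dy_tool 9.4 dz_tool -5.9
1.07 dy_tool 9.7 dz_tool -5.4
1.12 dy_tool 9.9 dz_tool -5.0
1.17 dy_tool 10.2 dz_tool -4.4
1.22 dy_tool 10.4 dz_tool -3.9
1.27 dy_tool 10.6 dz_tool -3.4
1.32 dy_tool 10.7 dz_tool -2.9
1.37 dy_tool 10.9 dz_tool -2.3
1.42 dy_tool 11.0 dz_tool -1.8
1.47 dy_tool 11.0 dz_tool -1.2
1.52 dy_tool 11.1 dz_tool -0.7
1.57 dy_tool 11.1 dz_tool -0.1
1.62 dy_tool 11.1 dz_tool 0.4
1.67 dy_tool 11.1 dz_tool 1.0
1.72 dy_tool 11.0 dz_tool 1.5
```

```bash
python3 -m jog '[[[0,1.8,-11],[0,0,0]],[[0,2.3,-10.9],[0,0,0]],[[0,2.8,-10.7],[0,0,0]],[[0,3.4,-10.6],[0,0,0]],[[0,3.9,-10.4],[0,0,0]],[[0,4.4,-10.2],[0,0,0]],[[0,4.9,-10],[0,0,0]],[[0,5.4,-9.7],[0,0,0]]]'
python3 - <<'E'
from h import *
a=.52;go(box((.0885-.222*np.cos(a)+.003*np.sin(a),0,.0755+.222*np.sin(a)+.003*np.cos(a)-.019)),np.pi/2+YAW)
E
```

```text
time_s: 4.67
eef_pos: [0.4795, 0.0765, 0.1692]
eef_rot: [0.728, 0.686, -0.002, -0.002]
force: [-4.3, 0.8, -5.3]
finger_gap: 0.121
now-axes mm [ 3.1  3.6 -0.2] after-turn mm [ 3.1  3.6 -0.2] turn deg [-0.36  0.02 -0.09] box tcp [-106.3   -3.1  169.2] F [-4.3  0.8 -5.3] gap 0.121 t 4.67
```

```bash
python3 -m jog '[[[0,5.9,-9.4],[0,0,0]],[[0,6.3,-9.1],[0,0,0]],[[0,6.8,-8.8],[0,0,0]],[[0,7.2,-8.4],[0,0,0]],[[0,7.6,-8.1],[0,0,0]],[[0,8,-7.7],[0,0,0]],[[0,8.4,-7.3],[0,0,0]],[[0,8.8,-6.8],[0,0,0]],[[0,9.1,-6.4],[0,0,0]]]'
python3 - <<'E'
from h import *
a=.97;go(box((.0885-.222*np.cos(a)+.003*np.sin(a),0,.0755+.222*np.sin(a)+.003*np.cos(a)-.019)),np.pi/2+YAW)
E
python3 -m jog '[[[0,9.4,-5.9],[0,0,0]],[[0,9.7,-5.4],[0,0,0]],[[0,9.9,-5],[0,0,0]],[[0,10.2,-4.4],[0,0,0]],[[0,10.4,-3.9],[0,0,0]],[[0,10.6,-3.4],[0,0,0]],[[0,10.7,-2.9],[0,0,0]],[[0,0,0],[0,0,0]]]'
python3 - <<'E'
from h import *
a=1.32;go(box((.0885-.222*np.cos(a)+.003*np.sin(a),0,.0755+.222*np.sin(a)+.003*np.cos(a)-.019)),np.pi/2+YAW)
snap("side","s3",(190,60,160,130),5)
E
```

```text
time_s: 5.42
eef_pos: [0.5426, 0.073, 0.2425]
eef_rot: [0.728, 0.686, -0.006, -0.006]
force: [-32.5, 1.1, 37.2]
finger_gap: 0.122
now-axes mm [3.  8.6 1.1] after-turn mm [3.  8.6 1.2] turn deg [-0.99  0.02 -0.07] box tcp [-43.1  -3.  242.5] F [-32.5   1.1  37.2] gap 0.122 t 5.42
time_s: 6.08
eef_pos: [0.6234, 0.0685, 0.2778]
eef_rot: [0.728, 0.686, 0.002, 0.002]
force: [-5.4, -0.6, 27.2]
finger_gap: 0.122
now-axes mm [ 2.8 -1.6  5.5] after-turn mm [ 2.8 -1.5  5.5] turn deg [ 0.33 -0.08 -0.07] box tcp [ 37.9  -2.8 277.8] F [-5.4 -0.6 27.2] gap 0.122 t 6.08
```

View pics/s3.png

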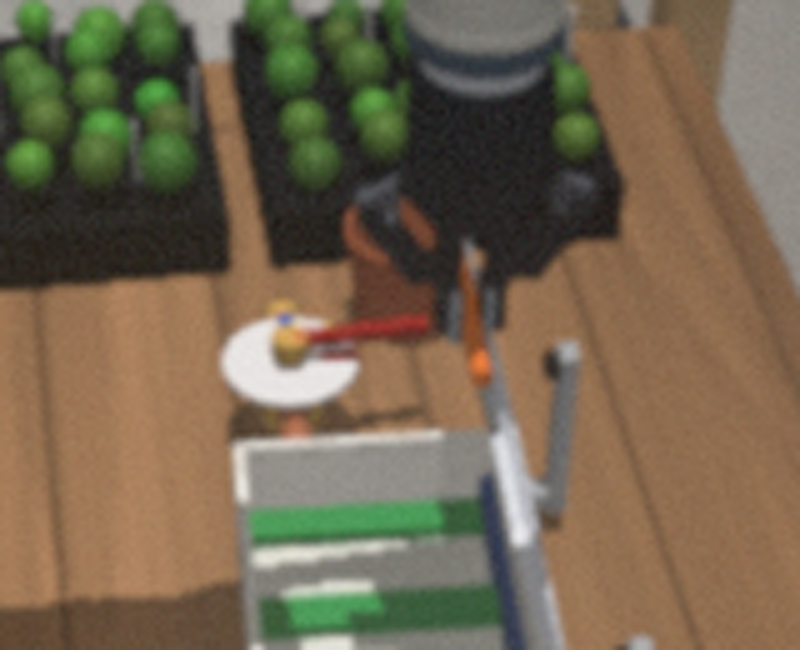

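```bash
python3 -m jog '[[[0,2,-3],[0,0,0]],[[0,6,-3],[0,0,0]],[[0,8,-1.6],[0,0,0]],[[0,8,-1.3],[0,0,0]],[[0,8,-0.9],[0,0,0]],[[0,8,-0.6],[0,0,0]],[[0,6,-0.3],[0,0,0]],[[0,6,0],[0,0,0]],[[0,6,0.2],[0,0,0]],[[0,0,0],[0,0,0]]]'
python3 - <<'E'
from h import *
go(box((.1207,0,.2814)),np.pi/2+YAW)
E
```

```text
time_s: 6.97
eef_pos: [0.6803, 0.0652, 0.2828]
eef_rot: [0.728, 0.686, 0.001, -0.0]
force: [1.0, 4.1, 1.4]
finger_gap: 0.122
now-axes mm [ 2.8 25.9  1.4] after-turn mm [ 2.8 25.9  1.4] turn deg [ 0.05 -0.06 -0.07] box tcp [ 94.8  -2.8 282.8] F [1.  4.1 1.4] gap 0.122 t 6.97
```

```bash
python3 -m jog '[[[0,5,0.3],[0,0,0]],[[0,5,0.5],[0,0,0]],[[0,5,0.5],[0,0,0]],[[0,4,0.5],[0,0,0]],[[0,4,0.5],[0,0,0]],[[0,3,0.3],[0,0,0]],[[0,2,0.2],[0,0,0]],[[0,1,0],[0,0,0]],[[0,0,0],[0,0,0]]]'
python3 - <<'E'
from h import *
go(box((.1207,0,.2814)),np.pi/2+YAW)
snap("side","s4",(190,60,160,130),5)
E
```

```text
time_s: 7.72
eef_pos: [0.7062, 0.0637, 0.2803]
eef_rot: [0.728, 0.686, -0.001, -0.002]
force: [-9.0, 5.6, 7.4]
finger_gap: 0.123
now-axes mm [ 2.8 -0.  -1.1] after-turn mm [ 2.8 -0.  -1.1] turn deg [-0.26 -0.04 -0.07] box tcp [120.7  -2.8 280.3] F [-9.   5.6  7.4] gap 0.123 t 7.72
```

View pics/s4.png

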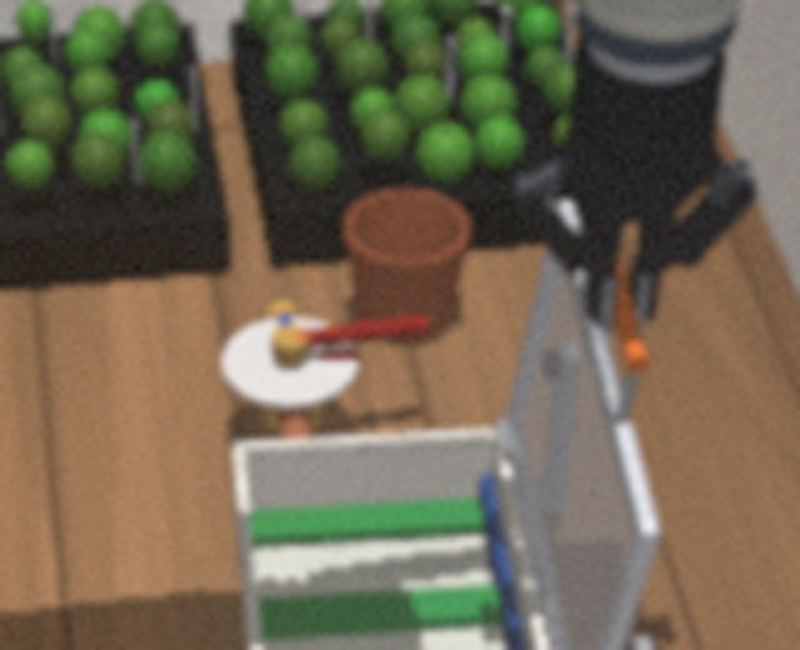

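```bash
python3 -m jog '[[[0,2,0.3],[0,0,0]],[[0,2,0.3],[0,0,0]],[[0,1,0],[0,0,0]],[[0,0,0],[0,0,0]]]'
python3 -m jog '[[[0,2,0],[0,0,0]],[[0,2,0],[0,0,0]],[[0,0,0],[0,0,0]]]'
```

```text
time_s: 8.1
eef_pos: [0.7064, 0.0637, 0.2802]
eef_rot: [0.728, 0.686, -0.005, -0.006]
force: [-31.1, 4.9, 19.9]
finger_gap: 0.126
time_s: 8.35
eef_pos: [0.7065, 0.0637, 0.2801]
eef_rot: [0.727, 0.686, -0.009, -0.009]
force: [-47.2, 5.5, 28.0]
finger_gap: 0.123
```

```bash
python3 -m jog '[[[0,-3,0],[0,0,0]],[[0,-3,-0.5],[0,0,0]],[[0,-2,0],[0,0,0]],[[0,0,0],[0,0,0]]]'
python3 -m jog '[[[0,0,0],[0,0,0]],[[0,0,0],[0,0,0]],[[0,0,0],[0,0,0]],[[0,0,0],[0,0,0]]]' 36
python3 -m jog '[[[0,0,-10],[0,0,0]],[[0,0,-20],[0,0,0]],[[0,0,-30],[0,0,0]],[[0,-30,-10],[0,0,0]],[[0,-30,0],[0,0,0]]]' 
python3 - <<'E'
from h import *
snap("side","s5",(0,60,400,300),2)
snap("top","t5")
go((0.39,-.362,.25),YAW)
E
```

```text
time_s: 8.68
eef_pos: [0.7062, 0.0637, 0.2803]
eef_rot: [0.728, 0.686, -0.002, -0.002]
force: [-12.9, 4.0, 9.3]
finger_gap: 0.125
time_s: 9.02
eef_pos: [0.7093, 0.0624, 0.2799]
eef_rot: [0.728, 0.686, -0.0, 0.0]
force: [0.5, 0.2, -0.1]
finger_gap: 0.421
time_s: 9.43
eef_pos: [0.6511, 0.0663, 0.3544]
eef_rot: [0.728, 0.686, 0.003, 0.002]
force: [0.4, 0.1, 0.2]
finger_gap: 0.423
now-axes mm [-442.9 -230.4  102. ] after-turn mm [-230.9  442.6  102. ] turn deg [-1.000e-02  1.000e-02  8.994e+01] box tcp [ 60.7  -3.5 352. ] F [-0.1  0.1 -0.4] gap 0.421 t 9.53
```

View pics/s5.png

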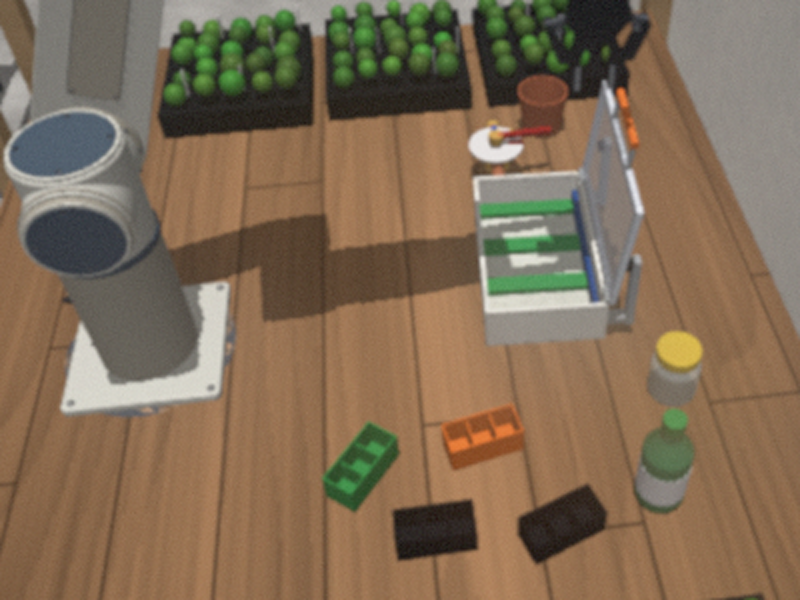

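View pics/t5.png

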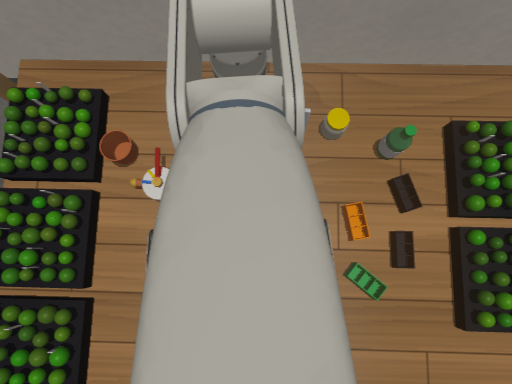

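```bash
python3 -m jog '[[[0,0,0],[0,0,6.65]],[[0,0,0],[0,0,6.65]],[[0,0,0],[0,0,6.65]],[[0,0,0],[0,0,6.65]],[[0,0,0],[0,0,6.65]],[[0,0,0],[0,0,6.65]],[[0,0,0],[0,0,6.65]],[[0,0,0],[0,0,6.65]],[[0,0,0],[0,0,6.65]],[[0,0,0],[0,0,6.65]]]' 70 40
python3 -m jog '[[[0,0,0],[0,0,6.65]],[[0,0,0],[0,0,6.65]],[[0,0,0],[0,0,6.65]],[[0,0,0],[0,0,0]]]'
python3 - <<'E'
from h import *
go((0.39,-.362,.2),0.003)
print("orange",plane("top",(357,221),.03),"green",plane("top",(365,281),.03))
E
```

```text
time_s: 10.37
eef_pos: [0.6499, 0.0663, 0.3507]
eef_rot: [0.985, 0.172, 0.0, 0.0]
force: [-0.8, 0.3, 0.5]
finger_gap: 0.82
time_s: 10.7
eef_pos: [0.6498, 0.0663, 0.3506]
eef_rot: [1.0, -0.001, 0.0, 0.0]
force: [-0.4, -0.1, 0.9]
finger_gap: 0.819
now-axes mm [-259.2  428.7  150.5] after-turn mm [-261.1  427.5  150.6] turn deg [ 0.01 -0.04 -0.27] box tcp [ 64.3  -3.5 350.6] F [-0.4 -0.1  0.9] gap 0.819 t 10.7
orange [ 0.46421231 -0.23925858  0.03      ] green [ 0.30186453 -0.25732636  0.03      ]
```

```bash
python3 -m jog '[[[-20,33,11],[0,0,0]],[[-20,33,11],[0,0,0]],[[-20,33,11],[0,0,0]],[[-20,33,11],[0,0,0]],[[-20,33,11],[0,0,0]],[[-20,33,11],[0,0,0]],[[-20,33,11],[0,0,0]],[[-20,33,11],[0,0,0]],[[-20,33,11],[0,0,0]],[[-20,33,11],[0,0,0]]]'
python3 -m jog '[[[-20,33,12],[0,0,0]],[[-20,33,12],[0,0,0]],[[-20,33,12],[0,0,0]],[[0,0,0],[0,0,0]]]'
python3 - <<'E'
from h import *
snap("side","s6",(150,200,200,170),4)
go((0.39,-.362,.012),0.003)
E
```

```text
time_s: 11.53
eef_pos: [0.4493, -0.2659, 0.2403]
eef_rot: [1.0, 0.003, 0.0, 0.0]
force: [1.5, -0.1, -0.3]
finger_gap: 0.82
time_s: 11.87
eef_pos: [0.3868, -0.3678, 0.2026]
eef_rot: [1.0, 0.001, -0.001, 0.0]
force: [-0.2, -0.3, -0.4]
finger_gap: 0.821
now-axes mm [  2.   -3.8 191.4] after-turn mm [  1.8  -3.9 191.4] turn deg [-0.04  0.07 -0.1 ] box tcp [-171.7 -450.1  203.4] F [ 0.3  0.8 -0.1] gap 0.815 t 11.92
```

View pics/s6.png

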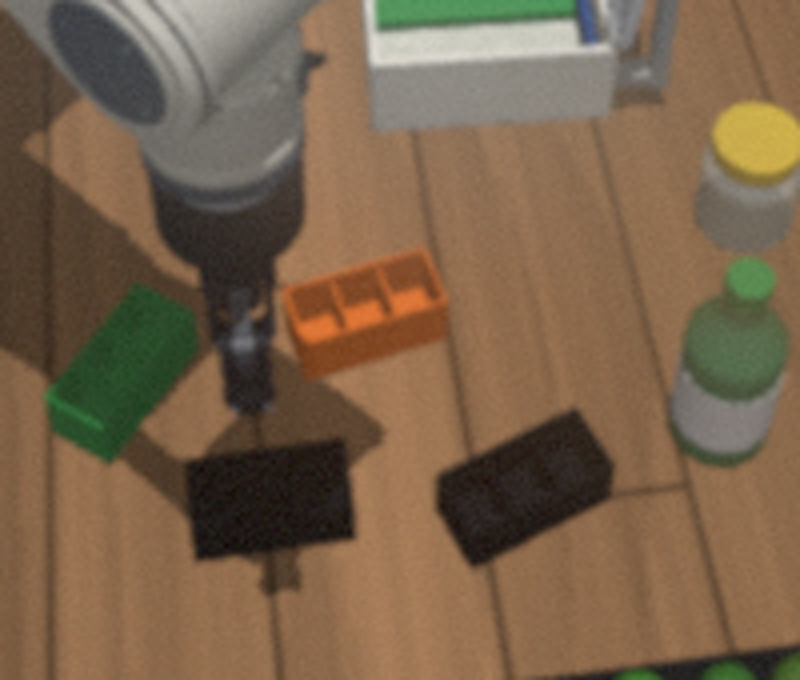

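```bash
python3 -m jog '[[[2,-3.8,30],[0,0,0]],[[0,0,35],[0,0,0]],[[0,0,35],[0,0,0]],[[0,0,35],[0,0,0]],[[0,0,25],[0,0,0]],[[0,0,15],[0,0,0]],[[0,0,10],[0,0,0]],[[0,0,4],[0,0,0]],[[0,0,0],[0,0,0]]]'
python3 -m jog '[[[0,0,0],[0,0,0]],[[0,0,0],[0,0,0]],[[0,0,0],[0,0,0]],[[0,0,0],[0,0,0]],[[0,0,0],[0,0,0]],[[0,0,0],[0,0,0]]]' 20 30
python3 - <<'E'
from h import *
snap("side","s7",(150,200,200,170),4)
go((0.39,-.362,.012),0.003)
E
```

```text
time_s: 12.67
eef_pos: [0.3927, -0.3592, 0.0151]
eef_rot: [1.0, 0.002, -0.0, -0.0]
force: [-0.4, 0.3, 0.2]
finger_gap: 0.823
time_s: 13.17
eef_pos: [0.393, -0.3601, 0.0167]
eef_rot: [1.0, 0.001, 0.001, 0.001]
force: [1.1, 1.4, 6.8]
finger_gap: 0.53
now-axes mm [-3.   1.9  4.6] after-turn mm [-3.   1.9  4.7] turn deg [ 0.1  -0.11 -0.01] box tcp [-167.4 -444.    16.7] F [0.6 0.8 6.9] gap 0.532 t 13.22
```

View pics/s7.png

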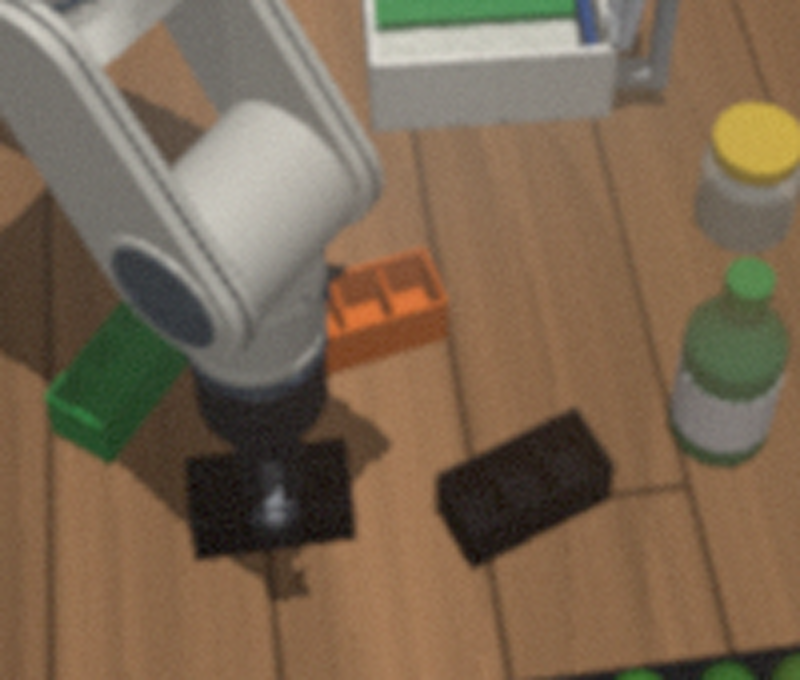

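```bash
python3 -m jog '[[[0,0,-5],[0,0,0]],[[0,0,-15],[0,0,0]],[[0,0,-30],[0,0,0]],[[0,0,-35],[0,0,0]],[[0,0,-35],[0,0,0]],[[0,0,-35],[0,0,0]],[[0,0,-10],[0,0,0]],[[0,0,0],[0,0,3.4]]]'
python3 - <<'E'
from h import *
snap("side","s8",(150,150,200,170),4)
go(box((0.014,0,.18)),YAW)
E
```

```text
time_s: 13.88
eef_pos: [0.3936, -0.3609, 0.1844]
eef_rot: [1.0, -0.028, 0.003, 0.002]
force: [-0.1, 0.4, -1.3]
finger_gap: 0.532
now-axes mm [ 179.5 -444.9    1.9] after-turn mm [ 181.5 -444.1    2.6] turn deg [ 0.16 -0.19 -0.26] box tcp [-167.5 -444.1  182.6] F [ 0.1  0.6 -0.2] gap 0.535 t 13.93
```

View pics/s8.png

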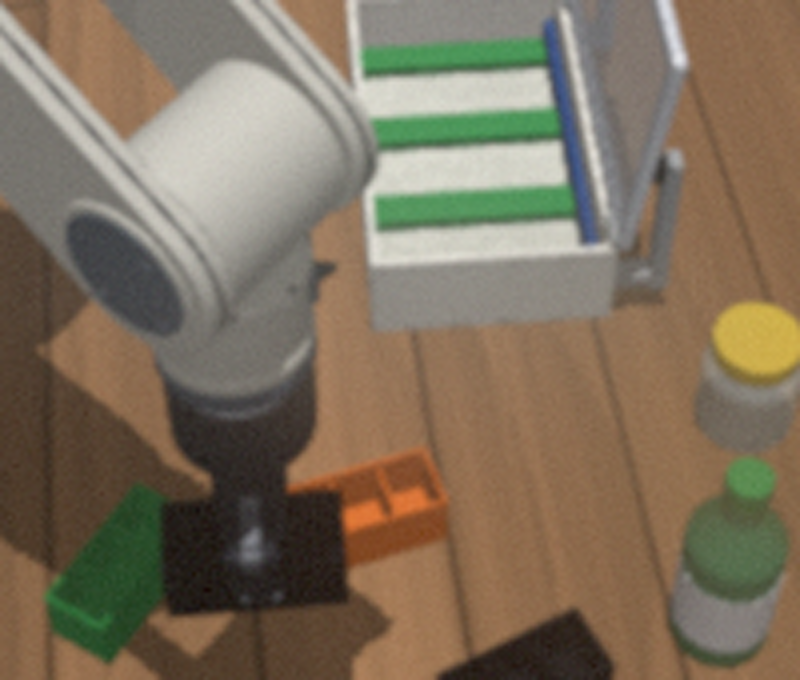

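```bash
python3 -m jog '[[[13.8,-34,0],[0,0,0]],[[13.8,-34,0],[0,0,0]],[[13.8,-34,0],[0,0,0]],[[13.8,-34,0],[0,0,0]],[[13.8,-34,0],[0,0,0]],[[13.8,-34,0],[0,0,0]],[[13.8,-34,0],[0,0,0]],[[13.8,-34,0],[0,0,0]],[[13.8,-34,0],[0,0,0]],[[13.8,-34,0],[0,0,0]]]'
python3 -m jog '[[[13.8,-34,0],[0,0,0]],[[13.8,-34,0],[0,0,0]],[[13.8,-34,0],[0,0,0]],[[0,0,0],[0,0,0]],[[0,0,0],[0,0,0]]]'
python3 - <<'E'
from h import *
snap("side","s9",(200,50,160,150),4.5)
go(box((0.014,0,.14)),YAW)
E
```

```text
time_s: 14.77
eef_pos: [0.5489, -0.0259, 0.1796]
eef_rot: [1.0, -0.028, -0.001, -0.0]
force: [1.3, -0.8, 0.1]
finger_gap: 0.536
time_s: 15.18
eef_pos: [0.5961, 0.0734, 0.1793]
eef_rot: [1.0, -0.026, -0.001, 0.0]
force: [-0.0, -0.5, -0.0]
finger_gap: 0.529
now-axes mm [ 4.4 -0.8 39.2] after-turn mm [ 4.4 -0.8 39.2] turn deg [0.03 0.13 0.2 ] box tcp [  9.6  -0.8 179.2] F [-0.5 -0.4 -0.9] gap 0.534 t 15.23
```

View pics/s9.png

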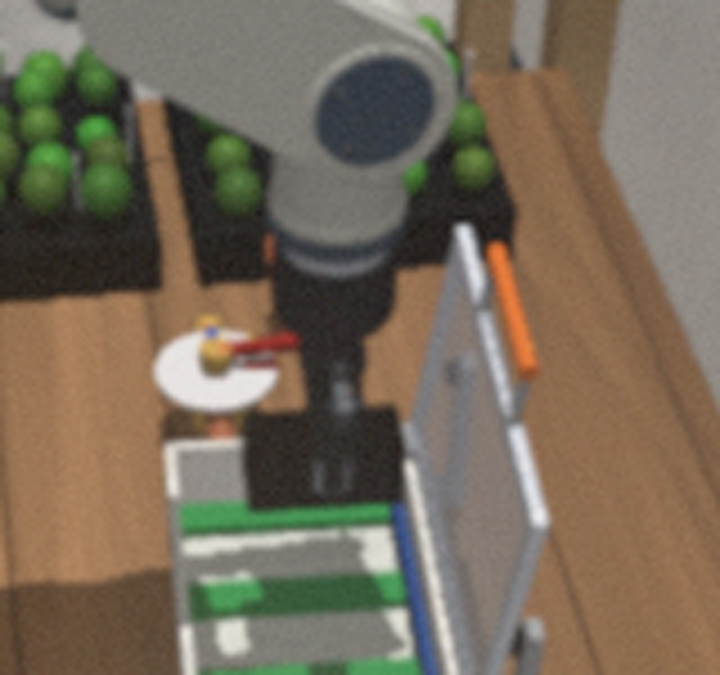

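```bash
python3 - <<'E'
from h import *
im=cv2.imread("pics/s8_raw.png");hsv=cv2.cvtColor(im,cv2.COLOR_BGR2HSV)
m=cv2.inRange(hsv,(50,110,50),(80,255,255)); m[:140]=0;m[215:]=0;m[:,:235]=0;m[:,310:]=0
for u in(255,265,275,285):
    r=np.where(m[:,u]>0)[0]; runs=np.split(r,np.where(np.diff(r)>1)[0]+1)
    for q in runs:
        if len(q)<3: continue
        a=tobox(plane("side",(u,q[0]-.5),.02));b=tobox(plane("side",(u,q[-1]+.5),.01)); print(u,"far edge y",a[:2].round(4)*1e3,"near edge",b[:2].round(4)*1e3)
# blue fence top front
E
```

```text
255 far edge y [-28.8 139.2] near edge [-29.9 125.5]
255 far edge y [-35.8  54.5] near edge [-37.2  37.3]
265 far edge y [  4.6 136.5] near edge [  3.4 122.8]
265 far edge y [-3.7 51.9] near edge [-4.8 39.2]
265 far edge y [-11.9 -30.8] near edge [-12.4 -38.5]
275 far edge y [ 38.4 138.7] near edge [ 37.2 125. ]
275 far edge y [28.9 53.8] near edge [27.3 36.6]
275 far edge y [ 19.  -33.3] near edge [ 18.5 -40.9]
285 far edge y [ 71.8 136. ] near edge [ 71.2 127.1]
285 far edge y [61.6 55.8] near edge [59.9 38.5]
285 far edge y [ 50.4 -31.6] near edge [ 49.4 -43.4]
```

```bash
python3 -m jog '[[[2,0.5,20],[0,0,0]],[[2,0,30],[0,0,0]],[[0,0,30],[0,0,0]],[[0,0,25],[0,0,0]],[[0,0,15],[0,0,0]],[[0,0,10],[0,0,0]],[[0,0,8],[0,0,0]],[[0,0,4],[0,0,0]],[[0,0,0],[0,0,0]]]'
python3 - <<'E'
from h import *
snap("side","s10",(200,100,140,120),5)
go(box((0.014,0,.027)),YAW)
E
```

```text
time_s: 15.98
eef_pos: [0.6, 0.0705, 0.038]
eef_rot: [1.0, -0.029, -0.0, 0.0]
force: [-0.3, 1.0, 0.4]
finger_gap: 0.534
now-axes mm [-0.8 -2.  11.7] after-turn mm [-0.8 -2.  11.7] turn deg [-0.   -0.02  0.06] box tcp [14.8 -2.  38.7] F [-0.5 -0.3  0.3] gap 0.537 t 16.03
```

View pics/s10.png

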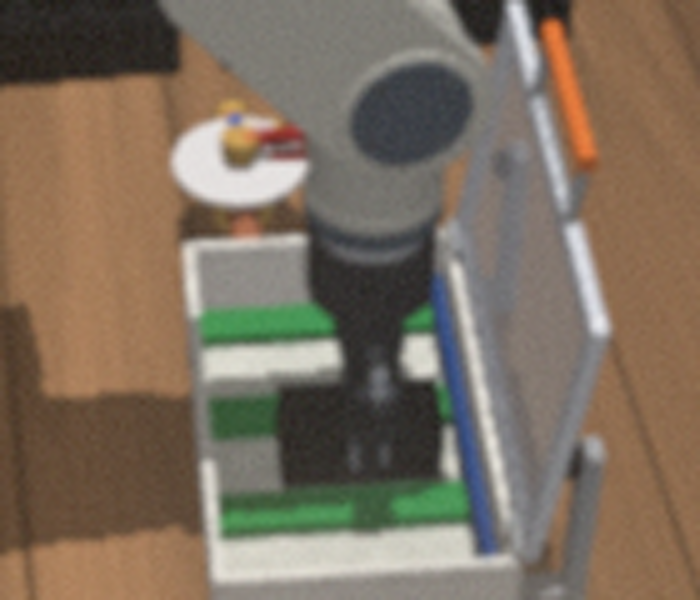

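```bash
python3 -m jog '[[[0,-1,4],[0,0,0]],[[0,0,4],[0,0,0]],[[0,0,2],[0,0,0]],[[0,0,1],[0,0,0]],[[0,0,1],[0,0,0]],[[0,0,0],[0,0,0]]]'
python3 - <<'E'
from h import *
go(box((0.0275,-0.001,.027)),YAW)
E
```

```text
time_s: 16.53
eef_pos: [0.6004, 0.0721, 0.0267]
eef_rot: [1.0, -0.028, 0.0, -0.0]
force: [-2.1, 0.8, 2.9]
finger_gap: 0.532
now-axes mm [12.9  0.5 -0.3] after-turn mm [12.9  0.5 -0.3] turn deg [-0.   -0.01  0.08] box tcp [14.6 -0.5 26.7] F [-2.1  0.8  2.9] gap 0.532 t 16.53
```

```bash
python3 -m jog '[[[3,0,-0.5],[0,0,0]],[[3,0,0],[0,0,0]],[[3,0,0],[0,0,0]],[[1,0,0],[0,0,0]],[[0,0,0],[0,0,0]]]'
python3 -m jog '[[[2,0,0],[0,0,0]],[[0,0,0],[0,0,0]]]'
python3 -m jog '[[[2,0,0],[0,0,0]],[[0,0,0],[0,0,0]]]'
```

```text
time_s: 16.95
eef_pos: [0.6108, 0.0714, 0.0267]
eef_rot: [1.0, -0.028, 0.0, -0.0]
force: [0.6, 0.8, 0.3]
finger_gap: 0.532
time_s: 17.12
eef_pos: [0.6126, 0.0713, 0.0269]
eef_rot: [1.0, -0.028, 0.0, -0.0]
force: [-0.9, 1.6, -0.6]
finger_gap: 0.536
time_s: 17.28
eef_pos: [0.6133, 0.0713, 0.0267]
eef_rot: [1.0, -0.028, -0.001, 0.0]
force: [-4.0, 0.4, 3.9]
finger_gap: 0.538
```

```bash
python3 -m jog '[[[1.5,0,0],[0,0,0]],[[0,0,0],[0,0,0]]]'
python3 -m jog '[[[0,0,0],[0,0,0]],[[0,0,0],[0,0,0]],[[0,0,0],[0,0,0]],[[0,0,0],[0,0,0]]]' 62
python3 -m jog '[[[0,0,-5],[0,0,0]],[[0,0,-15],[0,0,0]],[[0,0,-30],[0,0,0]],[[-20,0,-35],[0,0,0]],[[-20,0,-35],[0,0,0]],[[-20,10,-30],[0,0,0]],[[-20,30,-10],[0,0,0]],[[-10,38,0],[0,0,0]],[[-10,38,0],[0,0,0]],[[-10,38,0],[0,0,0]]]' 
python3 - <<'E'
from h import *
snap("side","s11",(190,80,170,140),4.5);snap("top","t11",(120,80,320,220),2.4)
go((.547,-.3757,.2),.349)
E
```

```text
time_s: 17.45
eef_pos: [0.6134, 0.0713, 0.0267]
eef_rot: [1.0, -0.029, -0.003, 0.0]
force: [-10.4, 1.5, 9.1]
finger_gap: 0.531
time_s: 17.78
eef_pos: [0.6163, 0.0711, 0.0268]
eef_rot: [1.0, -0.028, 0.0, -0.0]
force: [-0.5, -0.8, -1.2]
finger_gap: 0.722
time_s: 18.62
eef_pos: [0.4968, -0.0775, 0.188]
eef_rot: [1.0, -0.028, 0.001, 0.0]
force: [0.5, 0.1, -0.9]
finger_gap: 0.722
now-axes mm [ 69.3 291.6 -12.2] after-turn mm [-52.7 295.  -12.6] turn deg [  0.06   0.   -23.51] box tcp [ -81.1 -158.9  187.4] F [-0.5  0.1 -0.3] gap 0.729 t 18.72
```

View pics/s11.png

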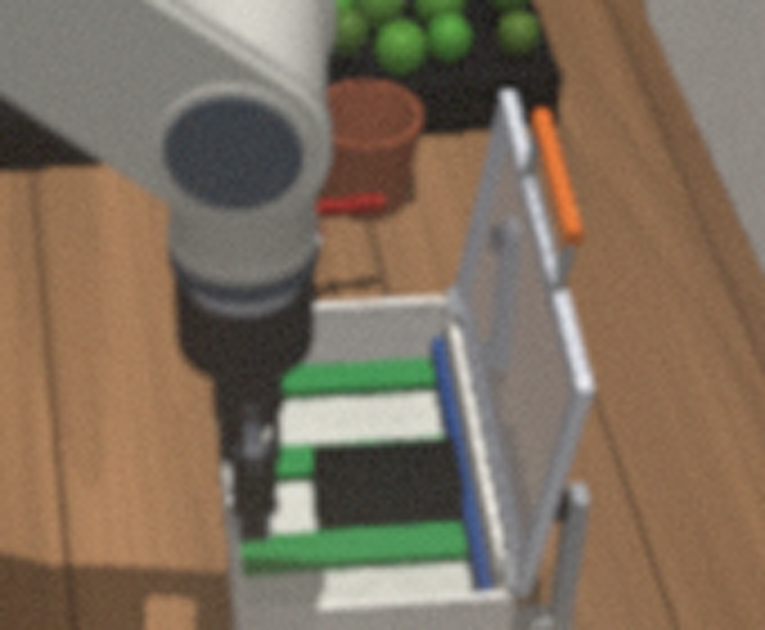

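View pics/t11.png

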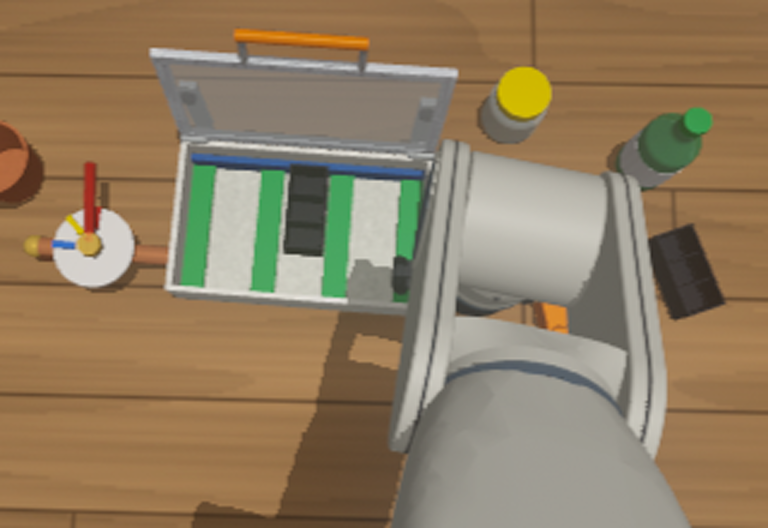

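```bash
python3 -m jog '[[[0,0,0],[0,0,-5.88]],[[0,0,0],[0,0,-5.88]],[[0,0,0],[0,0,-5.88]],[[0,0,0],[0,0,-5.88]],[[0,0,0],[0,0,0]]]' 70
python3 -m jog '[[[-6.6,36.8,-1.5],[0,0,0]],[[-6.6,36.8,-1.5],[0,0,0]],[[-6.6,36.8,-1.5],[0,0,0]],[[-6.6,36.8,-1.5],[0,0,0]],[[-6.6,36.8,-1.5],[0,0,0]],[[-6.6,36.8,-1.5],[0,0,0]],[[-6.6,36.8,-1.5],[0,0,0]],[[-6.6,36.8,-1.5],[0,0,0]],[[0,0,0],[0,0,0]]]'
python3 - <<'E'
from h import *
snap("side","s12",(190,200,200,150),4)
go((.547,-.3757,.014),.349)
E
```

```text
time_s: 19.13
eef_pos: [0.4976, -0.0761, 0.1871]
eef_rot: [0.984, 0.178, 0.0, 0.0]
force: [-0.2, -0.7, 0.2]
finger_gap: 0.821
time_s: 19.88
eef_pos: [0.5511, -0.3771, 0.1996]
eef_rot: [0.985, 0.173, 0.001, 0.002]
force: [-0.8, 0.2, 0.1]
finger_gap: 0.821
now-axes mm [-3.90e+00  1.00e-01  1.85e+02] after-turn mm [ -3.7   0.4 185. ] turn deg [ 0.1  -0.05 -0.09] box tcp [  -9.5 -448.8  199. ] F [-0.4  0.8 -0.4] gap 0.818 t 19.93
```

View pics/s12.png

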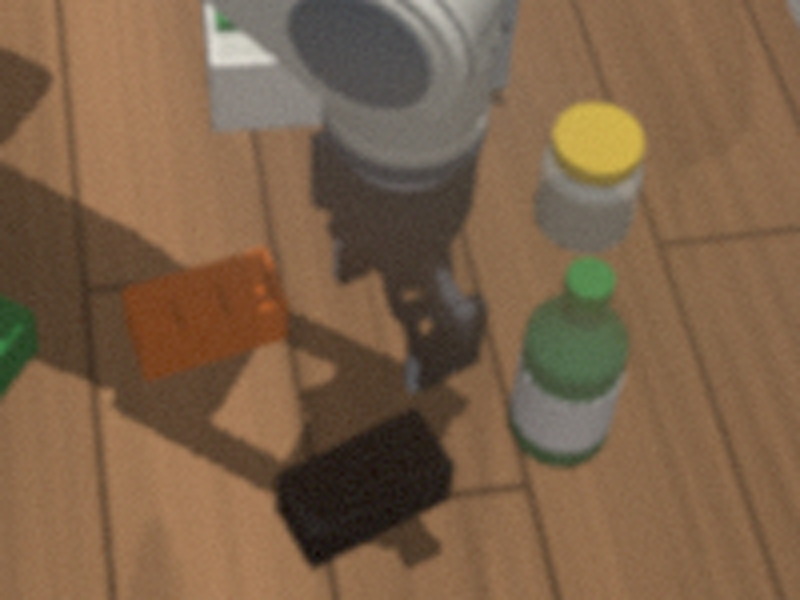

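```bash
python3 -m jog '[[[-3.8,0,30],[0,0,0]],[[0,0,35],[0,0,0]],[[0,0,35],[0,0,0]],[[0,0,35],[0,0,0]],[[0,0,25],[0,0,0]],[[0,0,12],[0,0,0]],[[0,0,8],[0,0,0]],[[0,0,4],[0,0,0]],[[0,0,0],[0,0,0]]]'
python3 -m jog '[[[0,0,0],[0,0,0]],[[0,0,0],[0,0,0]],[[0,0,0],[0,0,0]],[[0,0,0],[0,0,0]],[[0,0,0],[0,0,0]],[[0,0,0],[0,0,0]]]' 20 30
python3 - <<'E'
from h import *
go((.547,-.3757,.014),.349)
E
python3 -m jog '[[[0,0,-5],[0,0,0]],[[0,0,-15],[0,0,0]],[[0,0,-30],[0,0,0]],[[0,0,-35],[0,0,0]],[[0,0,-35],[0,0,0]],[[0,0,-35],[0,0,0]],[[0,0,-10],[0,0,0]],[[0,0,0],[0,0,0]]]'
python3 - <<'E'
from h import *
snap("side","s13",(190,170,200,150),4)
go(box((0.014,-.086,.18)),YAW)
E
```

```text
time_s: 20.68
eef_pos: [0.5466, -0.372, 0.0153]
eef_rot: [0.984, 0.176, 0.0, 0.0]
force: [0.1, 0.9, 0.1]
finger_gap: 0.822
time_s: 21.18
eef_pos: [0.5472, -0.3729, 0.0166]
eef_rot: [0.984, 0.176, 0.001, 0.001]
force: [-0.7, 0.5, 6.3]
finger_gap: 0.537
now-axes mm [-1.2  2.6  2.7] after-turn mm [-1.2  2.6  2.6] turn deg [ 0.13 -0.1   0.26] box tcp [ -12.6 -447.9   16.6] F [-0.7  0.5  6.3] gap 0.537 t 21.18
time_s: 21.85
eef_pos: [0.548, -0.3736, 0.185]
eef_rot: [0.984, 0.176, 0.003, 0.003]
force: [-0.3, -0.0, -0.8]
finger_gap: 0.534
now-axes mm [ 169.6 -320.6    1.4] after-turn mm [  27.2 -361.7    2. ] turn deg [ 0.14 -0.15 23.59] box tcp [ -13.2 -447.7  182. ] F [-0.3 -0.1 -1.4] gap 0.535 t 21.9
```

View pics/s13.png

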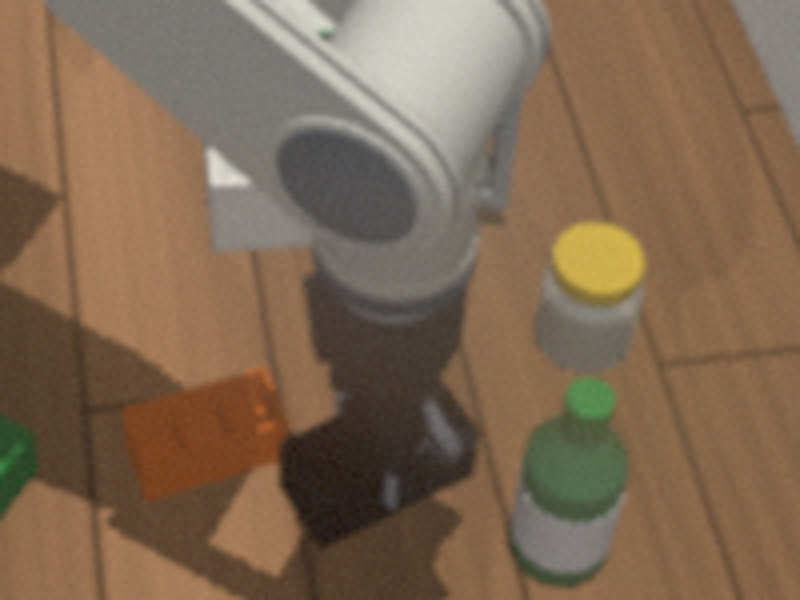

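```bash
python3 -m jog '[[[0,0,0],[0,0,5.9]],[[0,0,0],[0,0,5.9]],[[0,0,0],[0,0,5.9]],[[0,0,0],[0,0,5.9]],[[0,0,0],[0,0,0]]]'
python3 -m jog '[[[2.6,-36,0],[0,0,0]],[[2.6,-36,0],[0,0,0]],[[2.6,-36,0],[0,0,0]],[[2.6,-36,0],[0,0,0]],[[2.6,-36,0],[0,0,0]],[[2.6,-36,0],[0,0,0]],[[2.6,-36,0],[0,0,0]],[[2.6,-36,0],[0,0,0]],[[2.6,-36,0],[0,0,0]],[[2.6,-36,0],[0,0,0]]]'
python3 -m jog '[[[0,0,0],[0,0,0]],[[0,0,0],[0,0,0]]]'
python3 - <<'E'
from h import *
go(box((0.012,-.086,.038)),YAW)
E
```

```text
time_s: 22.32
eef_pos: [0.5448, -0.3713, 0.1772]
eef_rot: [1.0, -0.031, -0.002, -0.001]
force: [0.2, -0.2, -1.8]
finger_gap: 0.532
time_s: 23.15
eef_pos: [0.5918, -0.0125, 0.1783]
eef_rot: [1.0, -0.027, -0.001, -0.0]
force: [0.1, 0.7, -1.2]
finger_gap: 0.532
time_s: 23.32
eef_pos: [0.5921, -0.0124, 0.1784]
eef_rot: [1.0, -0.026, -0.001, 0.0]
force: [-1.0, -0.5, -1.2]
finger_gap: 0.531
now-axes mm [  1.1   0.6 140.4] after-turn mm [  0.7   0.6 140.4] turn deg [0.01 0.15 0.36] box tcp [ 11.3 -85.4 178.4] F [-1.  -0.5 -1.2] gap 0.531 t 23.32
```

```bash
python3 -m jog '[[[0,0,20],[0,0,0.3]],[[0,0,30],[0,0,0]],[[0,0,30],[0,0,0]],[[0,0,25],[0,0,0]],[[0,0,15],[0,0,0]],[[0,0,10],[0,0,0]],[[0,0,6],[0,0,0]],[[0,0,4],[0,0,0]],[[0,0,0],[0,0,0]]]'
python3 - <<'E'
from h import *
snap("side","s14",(200,100,140,120),5)
go(box((0.012,-.086,.027)),YAW)
E
```

```text
time_s: 24.07
eef_pos: [0.5929, -0.0148, 0.0395]
eef_rot: [0.999, -0.032, -0.0, 0.0]
force: [-0.2, -0.1, -0.5]
finger_gap: 0.531
now-axes mm [-0.6 -1.6 13.2] after-turn mm [-0.6 -1.6 13.2] turn deg [ 0.   -0.03 -0.31] box tcp [ 12.6 -87.6  40.2] F [-0.2  0.2  0.1] gap 0.532 t 24.12
```

View pics/s14.png

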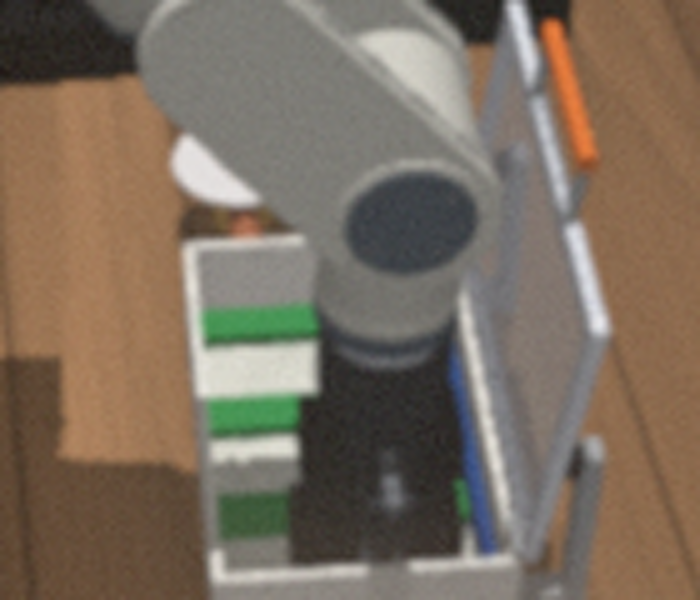

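```bash
python3 -m jog '[[[0,-1,5],[0,0,0]],[[0,0,4],[0,0,0]],[[0,0,3],[0,0,0]],[[0,0,1],[0,0,0]],[[0,0,1],[0,0,0]],[[0,0,0],[0,0,0]]]'
python3 -m jog '[[[3,0,-0.5],[0,0,0]],[[3,0,0],[0,0,0]],[[3,0,0],[0,0,0]],[[1.5,0,0],[0,0,0]],[[0,0,0],[0,0,0]]]'
python3 - <<'E'
from h import *
go(box((0.0255,-.086,.027)),YAW)
E
```

```text
time_s: 24.62
eef_pos: [0.593, -0.0132, 0.0267]
eef_rot: [1.0, -0.032, -0.0, 0.0]
force: [-3.3, 1.0, 7.8]
finger_gap: 0.53
time_s: 25.03
eef_pos: [0.604, -0.0137, 0.0267]
eef_rot: [0.999, -0.032, 0.0, -0.0]
force: [-1.5, 1.6, 5.2]
finger_gap: 0.533
now-axes mm [ 2.2 -0.1 -0.3] after-turn mm [ 2.2 -0.  -0.3] turn deg [-0.01 -0.02 -0.31] box tcp [ 23.3 -86.   26.7] F [-1.5  1.6  5.2] gap 0.533 t 25.03
```

```bash
python3 -m jog '[[[2,0,0],[0,0,0]],[[0,0,0],[0,0,0]]]'
python3 -m jog '[[[2,0,0],[0,0,0]],[[0,0,0],[0,0,0]]]'
python3 -m jog '[[[2,0,0],[0,0,0]],[[0,0,0],[0,0,0]]]'
```

```text
time_s: 25.2
eef_pos: [0.6058, -0.0139, 0.0267]
eef_rot: [0.999, -0.032, -0.0, -0.0]
force: [-3.2, 1.6, 6.4]
finger_gap: 0.533
time_s: 25.37
eef_pos: [0.6063, -0.0139, 0.0267]
eef_rot: [1.0, -0.032, -0.002, -0.0]
force: [-7.8, 2.6, 10.7]
finger_gap: 0.534
time_s: 25.53
eef_pos: [0.6063, -0.0139, 0.0267]
eef_rot: [0.999, -0.032, -0.004, -0.0]
force: [-15.3, 2.7, 17.4]
finger_gap: 0.534
```

```bash
python3 -m jog '[[[-1.5,0,0],[0,0,0]],[[0,0,0],[0,0,0]]]'
python3 -m jog '[[[0,0,0],[0,0,0]],[[0,0,0],[0,0,0]],[[0,0,0],[0,0,0]],[[0,0,0],[0,0,0]]]' 62
python3 -m jog '[[[0,0,-5],[0,0,0]],[[0,0,-15],[0,0,0]],[[0,0,-30],[0,0,0]],[[0,0,-35],[0,0,0]],[[0,0,-40],[0,0,0]],[[0,0,-40],[0,0,0]],[[0,0,-40],[0,0,0]],[[0,0,-30],[0,0,0]],[[0,0,-30],[0,0,0]],[[0,0,-30],[0,0,0]]]' 
python3 - <<'E'
from h import *
snap("side","s15",(190,80,170,140),4.5)
go(box((0.1209,-.003,.36)),np.pi/2+YAW)
E
```

```text
time_s: 25.7
eef_pos: [0.6063, -0.0139, 0.0266]
eef_rot: [1.0, -0.031, -0.002, -0.0]
force: [-8.2, 1.7, 10.8]
finger_gap: 0.532
time_s: 26.03
eef_pos: [0.6088, -0.0125, 0.027]
eef_rot: [0.999, -0.032, 0.001, -0.001]
force: [-2.0, 10.8, 6.7]
finger_gap: 0.723
time_s: 26.87
eef_pos: [0.6081, -0.0145, 0.3234]
eef_rot: [0.999, -0.032, 0.001, 0.0]
force: [0.9, -0.1, -0.7]
finger_gap: 0.725
now-axes mm [ 90.5 -84.  -29. ] after-turn mm [ 83.5  90.6 -30. ] turn deg [  0.48  -0.48 -90.31] box tcp [ 30.3 -86.5 330. ] F [2.4 0.8 4.5] gap 0.728 t 26.92
```

View pics/s15.png

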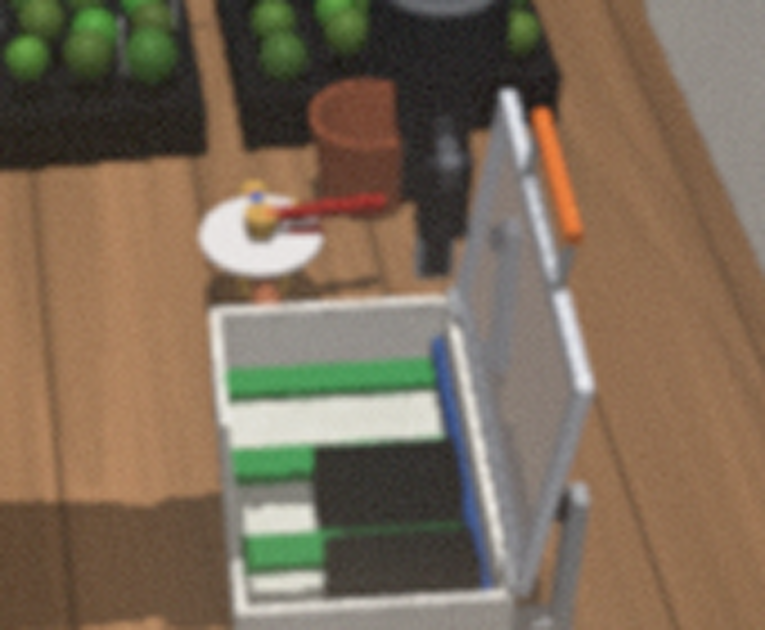

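```bash
python3 -m jog '[[[-15,38,-10],[0,0,0]],[[-15,38,-10],[0,0,0]],[[-15,38,-10],[0,0,0]],[[-10,38,0],[0,0,0]],[[0,38,0],[0,0,0]],[[0,38,0],[0,0,0]]]' 
python3 - <<'E'
from h import *
S=lambda a:(190+a[0]/4.5,80+a[1]/4.5)
for nm,l in(("L1",((315,450),(457,443))),("L0",((327,540),(478,530)))):
    p=[tobox(plane("side",S(q),.055)) for q in l]; print(nm,np.round(p,4)[:,:2]*1e3, "yaw",np.arctan2(*(p[1]-p[0])[[1,0]]))
snap("top","t16",(160,80,180,150),4)
im=snap("side","s16")
E
```

```text
time_s: 27.42
eef_pos: [0.5385, -0.2392, 0.3517]
eef_rot: [0.999, -0.032, 0.001, 0.0]
force: [1.0, 0.3, 1.0]
finger_gap: 0.725
L1 [[-23.5  16.3]
 [ 75.3  15.2]] yaw -0.011061992731558595
L0 [[-23.2 -68.3]
 [ 78.  -67.4]] yaw 0.00929480656198458
```

View pics/t16.png

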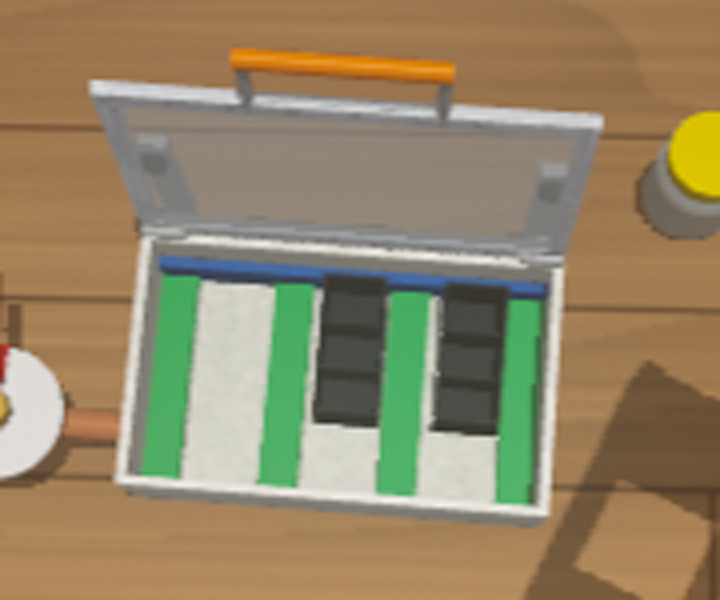

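```bash
python3 - <<'E'
from h import *
T=lambda a:(160+a[0]/4,80+a[1]/4)
for nm,l in(("L1",((324,278),(385,282),(378,428),(313,421))),("L0",((445,285),(507,291),(496,436),(431,429)))):
    for q in l: print(nm,(tobox(plane("top",T(q),.055))*1e3).round(1)[:2],(tobox(plane("top",T(q),.01))*1e3).round(1)[:2])
for q in((190,275),(262,283),(275,283),(300,485),(183,478),(431,292),(417,492),(378,490)): print("guide",q,(tobox(plane("top",T(q),.02))*1e3).round(1)[:2])
im=cv2.imread("pics/t16_raw.png")
# cover bar
c=(343/4+160,65/4+80)
hs=cv2.cvtColor(im,cv2.COLOR_BGR2HSV);m=cv2.inRange(hs,(8,170,120),(22,255,255));m[110:]=0;yx=np.argwhere(m);ct=yx.mean(0)[::-1]
hs=cv2.cvtColor(cv2.imread("pics/s16_raw.png"),cv2.COLOR_BGR2HSV);m=cv2.inRange(hs,(6,170,120),(22,255,255));m[160:]=0;m[:,:300]=0;ys=np.argwhere(m);cs=ys.mean(0)[::-1]
print(ct,cs,len(yx),len(ys)); p,e=tri(cs,ct);b=tobox(p)*1e3;print(b,e,np.arctan2(b[2]-75.5,88.5-b[0])-3/222)
E
```

```text
L1 [69.7 18.7] [82.5 22.1]
L1 [ 70.1 -24.4] [ 82.8 -22.9]
L1 [-34.2 -27.9] [-26.3 -26.6]
L1 [-32.8  17.4] [-24.8  20.8]
L0 [ 71.1 -66.5] [ 83.9 -67.1]
L0 [  70.1 -110.2] [  82.9 -112.8]
L0 [ -33.4 -109.5] [ -25.5 -112.1]
L0 [-32.  -64.4] [-24.  -64.9]
guide (190, 275) [ 74.4 119.3]
guide (262, 283) [72.4 66.2]
guide (275, 283) [73.1 56.7]
guide (300, 485) [-73.5  25.3]
guide (183, 478) [-75.1 109.2]
guide (431, 292) [ 75.1 -57.2]
guide (417, 492) [-72.  -58.3]
guide (378, 490) [-72.7 -30.5]
[245.44968553  95.93710692] [313.17142857 117.53333333] 318 105
[118.30967442   0.41299991 301.26017195] 0.0004914282564130863 1.6885647003527504
```

```bash
python3 -m jog '[[[0,0,0],[0,0,-6.95]],[[0,0,0],[0,0,-6.95]],[[0,0,0],[0,0,-6.95]],[[0,0,0],[0,0,-6.95]],[[0,0,0],[0,0,-6.95]],[[0,0,0],[0,0,-6.95]],[[0,0,0],[0,0,-6.95]],[[0,0,0],[0,0,-6.95]],[[0,0,0],[0,0,-6.95]],[[0,0,0],[0,0,-6.95]]]' 36
python3 -m jog '[[[0,0,0],[0,0,-6.95]],[[0,0,0],[0,0,-6.95]],[[0,0,0],[0,0,-6.95]],[[0,0,0],[0,0,0]],[[0,0,0],[0,0,0]]]'
python3 - <<'E'
from h import *
go(box((0.1209,-.003,.36)),np.pi/2+YAW)
E
```

```text
time_s: 28.35
eef_pos: [0.5394, -0.2369, 0.3508]
eef_rot: [0.838, 0.546, -0.0, -0.0]
force: [-0.1, 0.3, -0.0]
finger_gap: 0.419
time_s: 28.77
eef_pos: [0.5393, -0.237, 0.3509]
eef_rot: [0.728, 0.685, 0.0, -0.0]
force: [-0.1, 0.3, -0.6]
finger_gap: 0.42
now-axes mm [310.1 148.5  -9.1] after-turn mm [309.7 149.3  -9.1] turn deg [-0.   -0.   -0.15] box tcp [ -28.4 -312.7  350.9] F [-0.1  0.3 -0.6] gap 0.42 t 28.77
```

```bash
python3 -m jog '[[[31,14.8,-1],[0,0,0]],[[31,14.8,-1],[0,0,0]],[[31,14.8,-1],[0,0,0]],[[31,14.8,-1],[0,0,0]],[[31,14.8,-1],[0,0,0]],[[31,14.8,-1],[0,0,0]],[[31,14.8,-1],[0,0,0]],[[31,14.8,-1],[0,0,0]],[[31,14.8,0],[0,0,0]],[[31,14.8,0],[0,0,0]]]'
python3 -m jog '[[[0,0,0],[0,0,0]],[[0,0,0],[0,0,0]]]'
python3 - <<'E'
from h import *
go(box((0.1209,-.001,.2805)),np.pi/2+YAW)
snap("side","s17",(240,30,150,120),5)
E
```

```text
time_s: 29.6
eef_pos: [0.7053, 0.0656, 0.359]
eef_rot: [0.728, 0.685, 0.0, 0.0]
force: [0.4, -0.2, -0.3]
finger_gap: 0.424
time_s: 29.77
eef_pos: [0.705, 0.0657, 0.3582]
eef_rot: [0.727, 0.686, -0.0, -0.0]
force: [0.9, -0.3, -0.8]
finger_gap: 0.418
now-axes mm [-0.1  1.5 77.7] after-turn mm [-0.1  1.5 77.7] turn deg [-0.05  0.01  0.03] box tcp [119.4  -0.9 358.2] F [ 0.9 -0.3 -0.8] gap 0.418 t 29.77
```

View pics/s17.png

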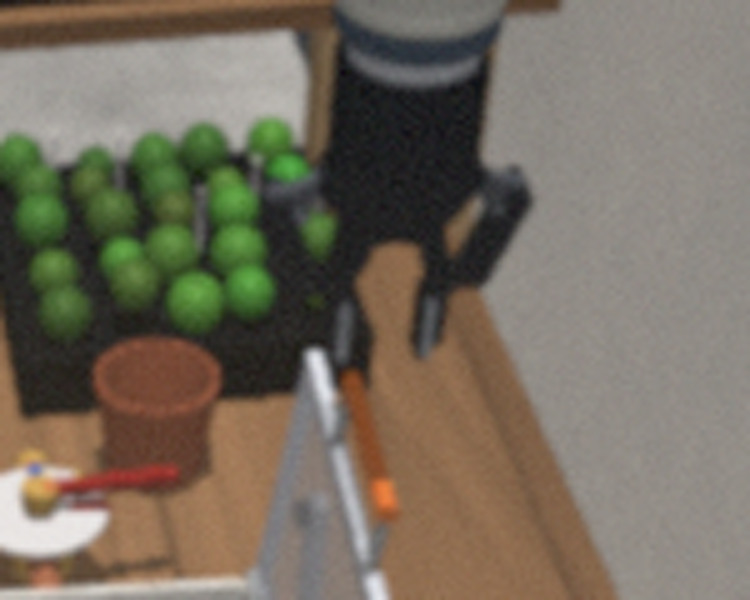

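```bash
python3 -m jog '[[[0,0.5,20],[0,0,0]],[[0,0,20],[0,0,0]],[[0,0,15],[0,0,0]],[[0,0,10],[0,0,0]],[[0,0,8],[0,0,0]],[[0,0,5],[0,0,0]],[[0,0,0],[0,0,0]]]'
python3 - <<'E'
from h import *
go(box((0.1209,-.001,.2805)),np.pi/2+YAW)
snap("side","s18",(260,60,100,80),7)
E
```

```text
time_s: 30.4
eef_pos: [0.7048, 0.0631, 0.2804]
eef_rot: [0.727, 0.686, -0.0, -0.0]
force: [-1.3, 0.2, -0.6]
finger_gap: 0.42
now-axes mm [ 2.4  1.5 -0.1] after-turn mm [ 2.4  1.5 -0.1] turn deg [-0.06  0.01 -0.02] box tcp [119.4  -3.4 280.4] F [-1.3  0.2 -0.6] gap 0.42 t 30.4
```

View pics/s18.png

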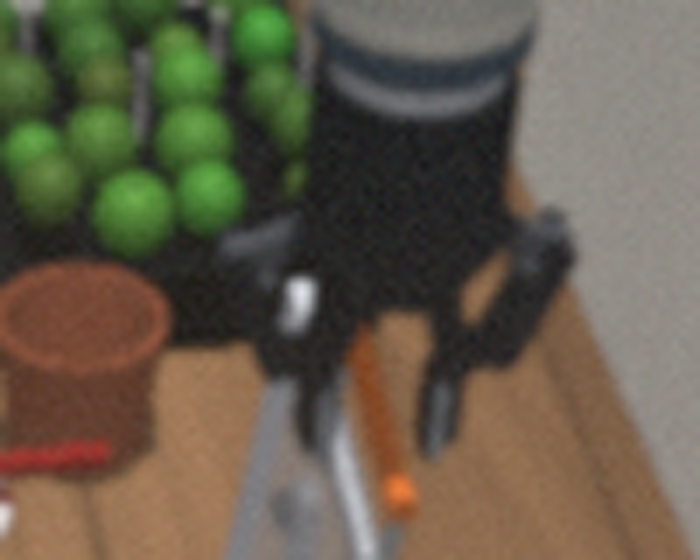

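Bar (orange, ~(355,340) zoomed) lies between the two fingers. Pinch it.

```bash
python3 -m jog '[[[0,0,0],[0,0,0]],[[0,0,0],[0,0,0]],[[0,0,0],[0,0,0]],[[0,0,0],[0,0,0]],[[0,0,0],[0,0,0]],[[0,0,0],[0,0,0]]]' 0 35
python3 - <<'E'
from h import *
go(box((0.1209,-.001,.2805)),np.pi/2+YAW)
t=tobox(env.read_state()['eef_pos'])*1e3
# TCP circle: centre (88.9,61.5) r 222
c=np.array([88.9,61.7]); a0=np.arctan2(t[2]-c[1],c[0]-t[0]); print(a0-0.0135,np.hypot(t[2]-c[1],c[0]-t[0]))
r=np.hypot(t[2]-c[1],c[0]-t[0])
ang=np.concatenate([np.arange(a0,0.30,-0.06),np.arange(0.27,-0.03,-0.03)])
P=np.array([[c[0]-r*np.cos(a),c[1]+r*np.sin(a)] for a in ang]);d=np.diff(P,axis=0)
for a,p,q in zip(ang[1:],d,P[1:]): print(round(a-.0135,3),"ty",p[0].round(1),"tz",(-p[1]).round(1),"->",q.round(1))
E
```

```text
time_s: 30.95
eef_pos: [0.7058, 0.0637, 0.2822]
eef_rot: [0.727, 0.687, 0.001, 0.001]
force: [-0.2, -0.0, 5.9]
finger_gap: 0.124
now-axes mm [1.8 0.5 1.7] after-turn mm [1.8 0.5 1.7] turn deg [ 0.12 -0.01  0.04] box tcp [120.4  -2.8 282.2] F [-0.2 -0.   5.9] gap 0.124 t 30.95
1.698957872616634 222.76612943380204
1.639 ty -13.3 tz -1.5 -> [107.1 283.7]
1.579 ty -13.3 tz -0.7 -> [ 93.7 284.4]
1.519 ty -13.4 tz 0.1 -> [ 80.4 284.3]
1.459 ty -13.3 tz 0.9 -> [ 67.  283.4]
1.399 ty -13.3 tz 1.7 -> [ 53.8 281.7]
1.339 ty -13.1 tz 2.5 -> [ 40.6 279.2]
1.279 ty -13.0 tz 3.3 -> [ 27.7 275.9]
1.219 ty -12.7 tz 4.1 -> [ 15.  271.8]
1.159 ty -12.5 tz 4.8 -> [  2.5 267. ]
1.099 ty -12.2 tz 5.6 -> [ -9.7 261.5]
1.039 ty -11.8 tz 6.3 -> [-21.5 255.2]
0.979 ty -11.4 tz 7.0 -> [-32.9 248.2]
0.919 ty -11.0 tz 7.6 -> [-43.8 240.6]
0.859 ty -10.5 tz 8.3 -> [-54.3 232.3]
0.799 ty -10.0 tz 8.9 -> [-64.3 223.4]
0.739 ty -9.4 tz 9.5 -> [-73.7 213.9]
0.679 ty -8.8 tz 10.0 -> [-82.6 203.9]
0.619 ty -8.2 tz 10.5 -> [-90.8 193.4]
0.559 ty -7.6 tz 11.0 -> [-98.4 182.4]
0.499 ty -6.9 tz 11.4 -> [-105.3  170.9]
0.439 ty -6.2 tz 11.8 -> [-111.5  159.1]
0.379 ty -5.5 tz 12.2 -> [-116.9  146.9]
0.319 ty -4.7 tz 12.5 -> [-121.7  134.4]
0.256 ty -4.1 tz 13.3 -> [-125.8  121.1]
0.226 ty -1.7 tz 6.5 -> [-127.5  114.7]
0.196 ty -1.5 tz 6.5 -> [-129.   108.1]
0.166 ty -1.3 tz 6.6 -> [-130.3  101.6]
0.136 ty -1.1 tz 6.6 -> [-131.4   95. ]
0.107 ty -0.9 tz 6.6 -> [-132.3   88.4]
0.077 ty -0.7 tz 6.6 -> [-133.    81.7]
0.047 ty -0.5 tz 6.7 -> [-133.5   75.1]
0.017 ty -0.3 tz 6.7 -> [-133.8   68.4]
-0.014 ty -0.1 tz 6.7 -> [-133.9   61.7]
-0.043 ty 0.1 tz 6.7 -> [-133.8   55. ]
```

```bash
python3 -m jog '[[[0,-6.5,-0.8],[0,0,0]],[[0,-6.8,-0.7],[0,0,0]],[[0,-13.3,-0.7],[0,0,0]],[[0,-13.4,0.1],[0,0,0]],[[0,-13.3,0.9],[0,0,0]],[[0,-13.3,1.7],[0,0,0]],[[0,-13.1,2.5],[0,0,0]],[[0,-13,3.3],[0,0,0]]]'
python3 - <<'E'
from h import *
go(box((.0277,-.0028,.2759)),np.pi/2+YAW)
E
python3 -m jog '[[[0,-12.7,4.1],[0,0,0]],[[0,-12.5,4.8],[0,0,0]],[[0,-12.2,5.6],[0,0,0]],[[0,-11.8,6.3],[0,0,0]],[[0,-11.4,7],[0,0,0]],[[0,0,0],[0,0,0]]]'
python3 - <<'E'
from h import *
go(box((-.0329,-.0028,.2482)),np.pi/2+YAW)
E
```

```text
time_s: 31.62
eef_pos: [0.6123, 0.069, 0.2754]
eef_rot: [0.727, 0.687, 0.001, 0.001]
force: [3.0, -0.4, 3.5]
finger_gap: 0.12
now-axes mm [ 0.1  1.  -0.5] after-turn mm [ 0.1  1.  -0.5] turn deg [ 0.13 -0.01  0.05] box tcp [ 26.7  -2.9 275.4] F [ 3.  -0.4  3.5] gap 0.12 t 31.62
time_s: 32.12
eef_pos: [0.5486, 0.0726, 0.2454]
eef_rot: [0.727, 0.687, -0.002, -0.002]
force: [-3.5, -0.0, -1.5]
finger_gap: 0.124
now-axes mm [ 0.2  4.1 -2.8] after-turn mm [ 0.2  4.1 -2.8] turn deg [-0.27  0.01  0.05] box tcp [-37.   -3.  245.4] F [-3.5 -0.  -1.5] gap 0.124 t 32.12
```

```bash
python3 -m jog '[[[0,-10,7],[0,0,0]],[[0,-10.5,8.3],[0,0,0]],[[0,-10,8.9],[0,0,0]],[[0,-9.4,9.5],[0,0,0]],[[0,-8.8,10],[0,0,0]],[[0,-8.2,10.5],[0,0,0]],[[0,0,0],[0,0,0]]]'
python3 - <<'E'
from h import *
go(box((-.0908,-.0028,.1934)),np.pi/2+YAW)
t=tobox(env.read_state()['eef_pos'])*1e3;c=np.array([88.9,61.7]);print(np.hypot(t[2]-c[1],c[0]-t[0]),np.arctan2(t[2]-c[1],c[0]-t[0])-.0135)
E
```

```text
time_s: 32.7
eef_pos: [0.4944, 0.0758, 0.1913]
eef_rot: [0.727, 0.687, -0.0, -0.0]
force: [4.0, 0.1, -6.6]
finger_gap: 0.123
now-axes mm [ 0.2  0.6 -2.1] after-turn mm [ 0.2  0.6 -2.1] turn deg [-0.05  0.01  0.05] box tcp [-91.4  -3.  191.3] F [ 4.   0.1 -6.6] gap 0.123 t 32.7
222.02441381196587 0.6095507246995552
```

```bash
python3 -m jog '[[[0,-7.6,11],[0,0,0]],[[0,-6.9,11.4],[0,0,0]],[[0,-6.2,11.8],[0,0,0]],[[0,-5.5,12.2],[0,0,0]],[[0,-3.7,9],[0,0,0]],[[0,-2.5,8],[0,0,0]],[[0,-1.5,6],[0,0,0]],[[0,0,0],[0,0,0]]]'
python3 - <<'E'
from h import *
go(box((-.126,-.0028,.12)),np.pi/2+YAW)
t=tobox(env.read_state()['eef_pos'])*1e3;c=np.array([88.9,61.7]);print(np.hypot(t[2]-c[1],c[0]-t[0]),np.arctan2(t[2]-c[1],c[0]-t[0])-.0135)
E
```

```text
time_s: 33.37
eef_pos: [0.4612, 0.0777, 0.1224]
eef_rot: [0.727, 0.687, -0.0, -0.0]
force: [4.2, -0.5, -4.2]
finger_gap: 0.124
now-axes mm [ 0.2 -1.4  2.4] after-turn mm [ 0.2 -1.4  2.4] turn deg [-0.06  0.01  0.04] box tcp [-124.6   -3.   122.4] F [ 4.2 -0.5 -4.2] gap 0.124 t 33.37
221.9636252592625 0.2634073734969419
```

```bash
python3 -m jog '[[[0,-1.5,5],[0,0,0]],[[0,-1.2,5],[0,0,0]],[[0,-1.2,5],[0,0,0]],[[0,-1,5],[0,0,0]],[[0,-0.9,5],[0,0,0]],[[0,-0.8,5],[0,0,0]],[[0,-0.7,5],[0,0,0]],[[0,-0.5,5],[0,0,0]],[[0,-0.4,4],[0,0,0]],[[0,0,0],[0,0,0]]]'
python3 - <<'E'
from h import *
go(box((-.134,-.0028,.064)),np.pi/2+YAW)
E
python3 -m jog '[[[0,-0.4,4],[0,0,0]],[[0,-0.3,3],[0,0,0]],[[0,-0.2,3],[0,0,0]],[[0,0,0],[0,0,0]]]'
python3 -m jog '[[[0,0,2],[0,0,0]],[[0,0,0],[0,0,0]]]'
```

```text
time_s: 34.2
eef_pos: [0.4535, 0.0782, 0.0785]
eef_rot: [0.727, 0.687, 0.0, 0.0]
force: [5.6, -1.5, -3.2]
finger_gap: 0.121
now-axes mm [ 0.2 -1.7 14.5] after-turn mm [ 0.2 -1.7 14.5] turn deg [ 0.01 -0.    0.04] box tcp [-132.3   -3.    78.5] F [ 5.6 -1.5 -3.2] gap 0.121 t 34.2
time_s: 34.53
eef_pos: [0.453, 0.0782, 0.0688]
eef_rot: [0.727, 0.687, 0.0, 0.0]
force: [6.2, -1.8, -3.9]
finger_gap: 0.125
time_s: 34.7
eef_pos: [0.4531, 0.0782, 0.067]
eef_rot: [0.727, 0.687, 0.0, 0.0]
force: [6.2, -2.2, -3.1]
finger_gap: 0.124
```

```bash
python3 -m jog '[[[0,0,2],[0,0,0]],[[0,0,2],[0,0,0]],[[0,0,0],[0,0,0]]]'
python3 -m jog '[[[0,0,2],[0,0,0]],[[0,0,0],[0,0,0]]]'
python3 -m jog '[[[0,0,2],[0,0,0]],[[0,0,0],[0,0,0]]]'
python3 -m jog '[[[0,0,2],[0,0,0]],[[0,0,0],[0,0,0]]]'
```

```text
time_s: 34.95
eef_pos: [0.4531, 0.0783, 0.0647]
eef_rot: [0.727, 0.687, 0.001, 0.0]
force: [-1.1, -2.9, 24.4]
finger_gap: 0.12
time_s: 35.12
eef_pos: [0.453, 0.0785, 0.0631]
eef_rot: [0.727, 0.687, 0.001, 0.0]
force: [-2.3, -0.9, 31.9]
finger_gap: 0.124
time_s: 35.28
eef_pos: [0.453, 0.0786, 0.0614]
eef_rot: [0.727, 0.686, 0.001, 0.0]
force: [-4.4, -0.2, 36.0]
finger_gap: 0.125
time_s: 35.45
eef_pos: [0.453, 0.0786, 0.0597]
eef_rot: [0.727, 0.686, 0.001, 0.0]
force: [-5.2, -0.3, 40.0]
finger_gap: 0.123
```

```bash
python3 -m jog '[[[0,0,0],[0,0,0]],[[0,0,0],[0,0,0]],[[0,0,0],[0,0,0]],[[0,0,0],[0,0,0]]]' 32
python3 -m jog '[[[0,0,-5],[0,0,0]],[[0,0,-10],[0,0,0]],[[0,0,-20],[0,0,0]],[[0,0,-30],[0,0,0]],[[0,0,-35],[0,0,0]],[[0,0,-35],[0,0,0]]]'
python3 - <<'E'
from h import *
snap("side","s19",(190,90,170,130),4.5);snap("top","t19")
go((0.6249,0.3139,.16),0)
E
```

```text
time_s: 35.78
eef_pos: [0.4511, 0.0782, 0.0567]
eef_rot: [0.727, 0.687, -0.001, -0.001]
force: [-1.1, 0.1, -0.2]
finger_gap: 0.375
time_s: 36.28
eef_pos: [0.4515, 0.0781, 0.194]
eef_rot: [0.727, 0.687, -0.001, -0.0]
force: [0.9, 0.5, 0.3]
finger_gap: 0.374
now-axes mm [244.4 155.1  39.9] after-turn mm [ 169.2 -235.2   37.9] turn deg [ 0.36 -0.52 86.72] box tcp [-130.2   -2.3  197.9] F [ 0.5 -0.2 -0.2] gap 0.373 t 36.38
```

View pics/s19.png

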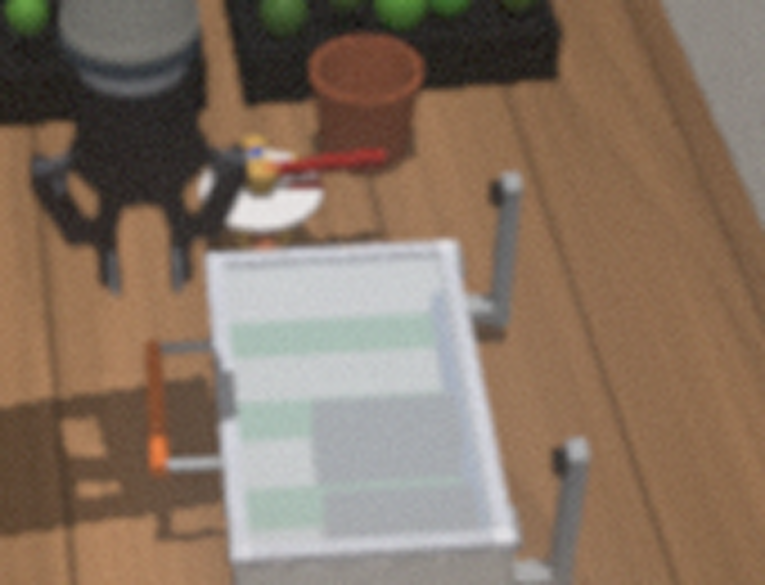

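```bash
python3 - <<'E'
from h import *
def bx(a): return [box((.0885-.222*np.cos(a)+.003*np.sin(a),y,.0755+.222*np.sin(a)+.003*np.cos(a))) for y in(-.06,.06)]
for a in(0,.03,.06,.1,.12):
    print(a,[proj("side",p).round(1) for p in bx(a)],[proj("top",p).round(1) for p in bx(a)])
for n,f,lim in(("side","s19_raw",(130,210,210,240)),("top","t19_raw",(200,240,200,280)),("side","side0",(130,210,210,240)),("top","top0",(200,240,200,280))):
    hs=cv2.cvtColor(cv2.imread(f"pics/{f}.png"),cv2.COLOR_BGR2HSV);m=cv2.inRange(hs,(4,150,80),(22,255,255))
    k=np.zeros_like(m);k[lim[0]:lim[1],lim[2]:lim[3]]=1;m=m*k;ys=np.argwhere(m)
    print(f,len(ys),ys.mean(0)[::-1] if len(ys) else None,ys.min(0)[::-1],ys.max(0)[::-1])
im=cv2.imread("pics/t19_raw.png");cv2.imwrite("pics/t19z.png",cv2.resize(im[80:260,60:340],None,fx=2.8,fy=2.8,interpolation=cv2.INTER_CUBIC))
E
```

```text
0 [array([225.3, 194.8]), array([223.8, 166.8])] [array([263.4, 223.1]), array([218.5, 219.5])]
0.03 [array([225.3, 193.2]), array([223.8, 165.3])] [array([263.5, 222.9]), array([218.2, 219.3])]
0.06 [array([225.3, 191.7]), array([223.8, 163.7])] [array([263.5, 222.6]), array([218. , 218.9])]
0.1 [array([225.5, 189.6]), array([223.9, 161.6])] [array([263.6, 222. ]), array([217.6, 218.3])]
0.12 [array([225.6, 188.5]), array([224.1, 160.6])] [array([263.6, 221.6]), array([217.4, 217.9])]
s19_raw 73 [224.19178082 181.98630137] [223 167] [227 194]
t19_raw 4 [259.75 223.25] [259 222] [260 224]
side0 103 [224.33009709 174.33009709] [222 160] [227 189]
top0 212 [240.36320755 219.84433962] [217 217] [263 223]
```

View pics/t19z.png

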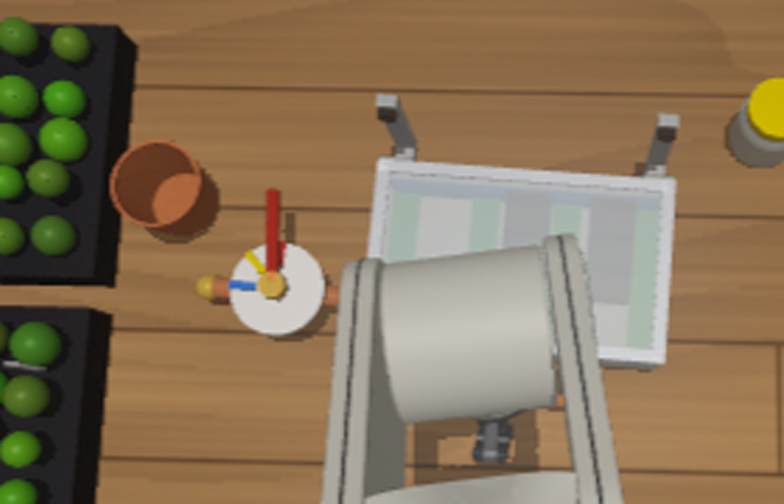

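```bash
python3 - <<'E'
from h import *
T=lambda a:(60+a[0]/2.8,80+a[1]/2.8)
print("pot rim L/R/c",[plane("top",T(q),.08).round(4)[:2] for q in((110,184),(201,184),(156,184),(156,142),(156,227))])
ax=plane("top",T((271,286)),.09);tip=plane("top",T((273,190)),.09);print("axis",ax,"tip",tip,np.arctan2(tip[1]-ax[1],tip[0]-ax[0])-YAW, "axis from box",box((-.045,.235,.085)))
ax=box((-.045,.235,.085))
for th in(.037,.4,.727): print(th,ax+.07*np.array([np.cos(th),np.sin(th),0]))
th=.037;go(ax+[.07*np.cos(th),.07*np.sin(th),.08],th)
E
```

```text
pot rim L/R/c [array([0.653 , 0.4793]), array([0.6546, 0.3888]), array([0.6538, 0.4335]), array([0.6969, 0.4371]), array([0.6103, 0.4299])]
axis [0.55188621 0.30965733 0.09      ] tip [0.64691315 0.31391517 0.09      ] 0.1027767328423228 axis from box [0.55449803 0.31071338 0.085     ]
0.037 [0.62445012 0.31330279 0.085     ]
0.4 [0.6189723  0.33797266 0.085     ]
0.727 [0.60680004 0.35723756 0.085     ]
now-axes mm [243.8 154.7  34.9] after-turn mm [ 177.3 -228.2   32.9] turn deg [ 0.36 -0.51 84.6 ] box tcp [-130.2   -2.3  197.9] F [ 0.5 -0.2 -0.2] gap 0.373 t 36.38
```

```bash
python3 -m jog '[[[0,0,0],[0,0,6.5]],[[0,0,0],[0,0,6.5]],[[0,0,0],[0,0,6.5]],[[0,0,0],[0,0,6.5]],[[0,0,0],[0,0,6.5]],[[0,0,0],[0,0,6.5]],[[0,0,0],[0,0,6.5]],[[0,0,0],[0,0,6.5]],[[0,0,0],[0,0,6.5]],[[0,0,0],[0,0,6.5]]]' 36 30
python3 -m jog '[[[0,0,0],[0,0,6.5]],[[0,0,0],[0,0,6.5]],[[0,0,0],[0,0,6.5]],[[0,0,0],[0,0,0]]]'
python3 -m jog '[[[22,-28.5,0],[0,0,0]],[[22,-28.5,0],[0,0,0]],[[22,-28.5,0],[0,0,0]],[[22,-28.5,0],[0,0,0]],[[22,-28.5,0],[0,0,0]],[[22,-28.5,0],[0,0,0]],[[22,-28.5,0],[0,0,0]],[[22,-28.5,0],[0,0,0]],[[0,0,0],[0,0,0]],[[0,0,0],[0,0,0]]]'
python3 - <<'E'
from h import *
ax=box((-.045,.235,.070));th=.037
go(ax+.07*np.array([np.cos(th),np.sin(th),0]),th)
snap("side","s20",(210,60,120,100),6)
E
```

```text
time_s: 37.22
eef_pos: [0.4518, 0.0781, 0.1921]
eef_rot: [0.983, 0.186, -0.001, -0.0]
force: [-0.0, -0.3, 0.2]
finger_gap: 0.419
time_s: 37.55
eef_pos: [0.4519, 0.0781, 0.1921]
eef_rot: [1.0, 0.017, -0.0, 0.0]
force: [-0.1, 0.9, -0.7]
finger_gap: 0.417
time_s: 38.38
eef_pos: [0.6195, 0.3142, 0.1914]
eef_rot: [1.0, 0.022, -0.0, 0.0]
force: [0.6, 0.1, 0.3]
finger_gap: 0.426
now-axes mm [  5.    1.  121.4] after-turn mm [  4.9   1.  121.4] turn deg [0.02 0.05 0.38] box tcp [ 19.7 242.2 191.4] F [0.6 0.1 0.3] gap 0.426 t 38.38
```

View pics/s20.png

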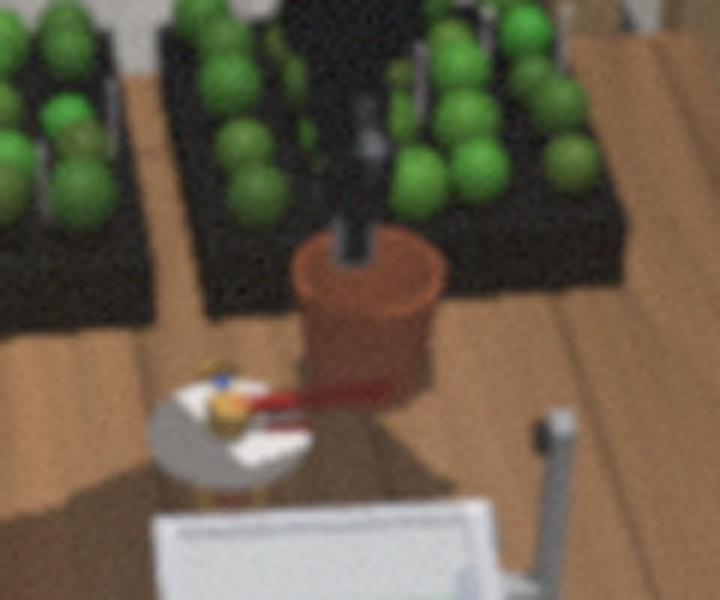

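```bash
python3 -m jog '[[[3,0.5,20],[0,0,0.3]],[[2,0.5,25],[0,0,0]],[[0,0,25],[0,0,0]],[[0,0,20],[0,0,0]],[[0,0,15],[0,0,0]],[[0,0,10],[0,0,0]],[[0,0,5],[0,0,0]],[[0,0,0],[0,0,0]]]'
python3 - <<'E'
from h import *
ax=box((-.045,.235,.070));th=.037
go(ax+.07*np.array([np.cos(th),np.sin(th),0]),th)
snap("side","s21",(210,60,120,100),6)
E
```

```text
time_s: 39.1
eef_pos: [0.624, 0.3115, 0.0717]
eef_rot: [1.0, 0.017, -0.001, 0.0]
force: [-1.3, 0.0, 0.0]
finger_gap: 0.422
now-axes mm [ 0.5 -1.8  1.7] after-turn mm [ 0.5 -1.8  1.7] turn deg [ 0.03  0.07 -0.19] box tcp [ 24.3 239.8  71.7] F [-1.3  0.   0. ] gap 0.422 t 39.1
```

View pics/s21.png

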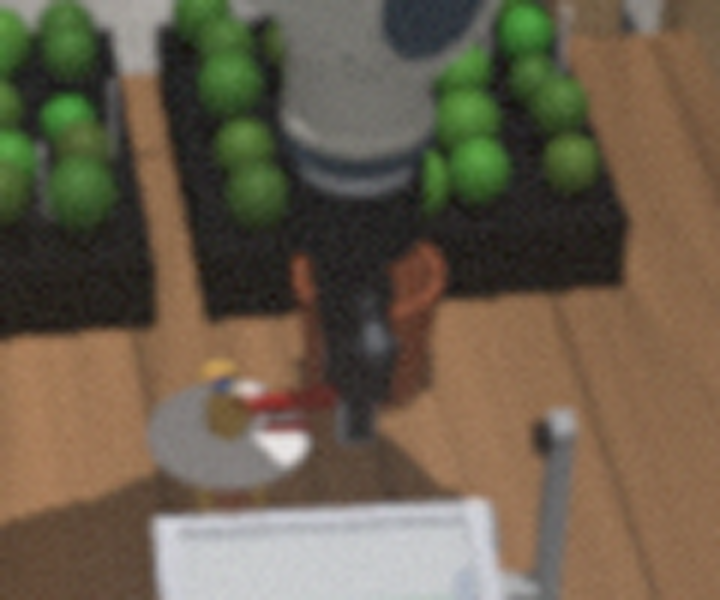

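```bash
python3 -m jog '[[[0,0,0],[0,0,0]],[[0,0,0],[0,0,0]],[[0,0,0],[0,0,0]],[[0,0,0],[0,0,0]],[[0,0,0],[0,0,0]],[[0,0,0],[0,0,0]]]' 0 25
python3 - <<'E'
from h import *
ax=box((-.045,.235,.070));s=env.read_state();d=s['eef_pos']-ax;print(np.hypot(*d[:2]),np.arctan2(d[1],d[0])-YAW)
go(ax+.07*np.array([np.cos(.037),np.sin(.037),0]),.037)
E
python3 -m jog '[[[-0.1,-4,0],[0,0,-3.3]],[[-0.1,-4,0],[0,0,-3.3]],[[-0.1,-4,0],[0,0,-3.3]],[[-0.1,-4,0],[0,0,-3.3]],[[0,0,0],[0,0,0]]]'
python3 - <<'E'
from h import *
ax=box((-.045,.235,.070));s=env.read_state();d=s['eef_pos']-ax;print(np.hypot(*d[:2]),np.arctan2(d[1],d[0])-YAW)
th=.727;go(ax+.07*np.array([np.cos(th),np.sin(th),0]),th)
E
```

```text
time_s: 39.65
eef_pos: [0.6256, 0.3131, 0.0738]
eef_rot: [1.0, 0.017, 0.001, -0.001]
force: [0.3, 3.8, 6.0]
finger_gap: 0.135
0.07109331142431188 0.09167880687481235
now-axes mm [-1.1 -0.2  3.8] after-turn mm [-1.1 -0.2  3.8] turn deg [-0.11 -0.16 -0.21] box tcp [ 25.8 241.5  73.8] F [0.3 3.8 6. ] gap 0.135 t 39.65
time_s: 40.07
eef_pos: [0.6235, 0.3297, 0.0738]
eef_rot: [0.991, 0.133, 0.002, -0.001]
force: [1.8, 6.0, 5.2]
finger_gap: 0.138
0.07157115515428819 0.3268963666558292
now-axes mm [ -8.9 -30.9   3.8] after-turn mm [  5.8 -31.7   3.8] turn deg [ -0.03  -0.25 -26.34] box tcp [ 22.8 258.   73.8] F [1.8 6.  5.2] gap 0.138 t 40.07
```

```bash
python3 -m jog '[[[-0.1,-4,0],[0,0,-3.3]],[[-0.1,-4,0],[0,0,-3.3]],[[-0.1,-4,0],[0,0,-3.3]],[[-0.1,-4,0],[0,0,-3.3]],[[-0.1,-4,0],[0,0,-3.3]],[[-0.1,-4,0],[0,0,-3.3]],[[-0.1,-4,0],[0,0,-3.3]],[[-0.1,-4,0],[0,0,-3.2]],[[0,0,0],[0,0,0]]]'
python3 - <<'E'
from h import *
ax=box((-.045,.235,.070));s=env.read_state();d=s['eef_pos']-ax;print(np.hypot(*d[:2]),np.arctan2(d[1],d[0])-YAW)
th=.727;go(ax+.0715*np.array([np.cos(th),np.sin(th),0]),th)
E
```

```text
time_s: 40.82
eef_pos: [0.6088, 0.3586, 0.0739]
eef_rot: [0.935, 0.355, 0.003, -0.001]
force: [3.2, 9.0, 2.9]
finger_gap: 0.142
0.07241352212974271 0.7800439496770725
now-axes mm [-0.9 -0.4  3.9] after-turn mm [-0.9 -0.4  3.9] turn deg [ 0.01 -0.36 -0.04] box tcp [  6.5 285.9  73.9] F [3.2 9.  2.9] gap 0.142 t 40.82
```

```bash
python3 -m jog '[[[0,0,0],[0,0,0]],[[0,0,0],[0,0,0]],[[0,0,0],[0,0,0]],[[0,0,0],[0,0,0]]]' 34
python3 -m jog '[[[0,0,-10],[0,0,0]],[[0,0,-20],[0,0,0]],[[0,0,-30],[0,0,0]],[[0,0,-35],[0,0,0]],[[0,0,-35],[0,0,0]],[[-30,10,-10],[0,0,0]],[[-30,10,0],[0,0,0]],[[-30,20,0],[0,0,0]],[[-30,20,0],[0,0,0]],[[-30,20,0],[0,0,0]]]'
python3 -m jog '[[[-30,20,0],[0,0,0]],[[-30,20,0],[0,0,0]],[[-30,20,0],[0,0,0]],[[0,0,0],[0,0,0]],[[0,0,0],[0,0,0]]]'
python3 - <<'E'
from h import *
snap("side","s22",(190,90,170,130),4.5);snap("top","t22",(90,80,240,160),3.2)
E
```

```text
time_s: 41.15
eef_pos: [0.6067, 0.3551, 0.0718]
eef_rot: [0.935, 0.354, -0.001, 0.0]
force: [0.3, -0.5, -0.8]
finger_gap: 0.393
time_s: 41.98
eef_pos: [0.5468, 0.1951, 0.2132]
eef_rot: [0.935, 0.354, 0.0, 0.0]
force: [1.1, -0.9, 0.0]
finger_gap: 0.401
time_s: 42.4
eef_pos: [0.5196, 0.0904, 0.2131]
eef_rot: [0.936, 0.352, 0.0, 0.0]
force: [0.6, -0.6, 0.3]
finger_gap: 0.397
```

View pics/s22.png

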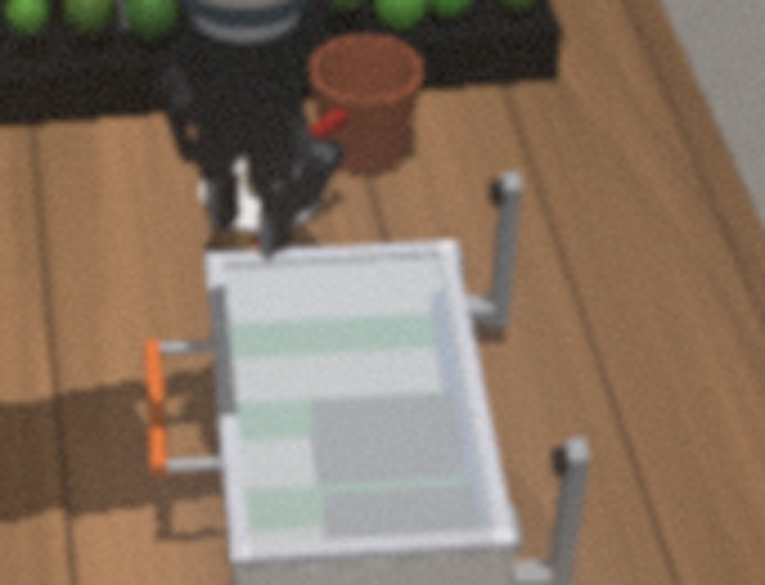

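View pics/t22.png

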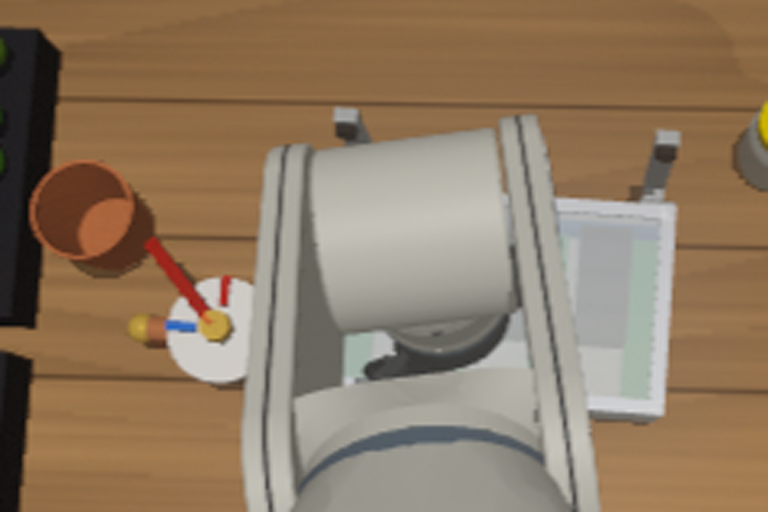

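```bash
python3 -m jog '[[[-20,33,-5],[0,0,0]],[[-20,33,-5],[0,0,0]],[[-20,33,-5],[0,0,0]],[[-20,33,-5],[0,0,0]],[[-15,33,-5],[0,0,0]],[[0,35,0],[0,0,0]],[[0,35,0],[0,0,0]],[[0,35,0],[0,0,0]],[[0,35,0],[0,0,0]],[[0,0,0],[0,0,0]]]'
python3 - <<'E'
from h import *
a=snap("side","s23",(190,90,170,130),4.5);b=snap("top","t23",(90,80,240,160),3.2)
def hm(im,lo,hi,lim):
    m=cv2.inRange(cv2.cvtColor(im,cv2.COLOR_BGR2HSV),lo,hi);k=np.zeros_like(m);k[lim[0]:lim[1],lim[2]:lim[3]]=1;return m*k
T=lambda q:(90+q[0]/3.2,80+q[1]/3.2)
ax=plane("top",T((215,325)),.09);tip=plane("top",T((150,241)),.09);print("valve",np.arctan2(tip[1]-ax[1],tip[0]-ax[0])-YAW,np.linalg.norm(tip-ax))
m=hm(b,(0,150,90),(5,255,255),(140,190,125,165))|hm(b,(174,150,90),(180,255,255),(140,190,125,165))
c=max(cv2.findContours(m,cv2.RETR_EXTERNAL,cv2.CHAIN_APPROX_NONE)[0],key=cv2.contourArea);vx,vy,x0,y0=cv2.fitLine(c,cv2.DIST_L2,0,.01,.01).ravel()
p=plane("top",(x0,y0),.09);q=plane("top",(x0-vx*10*np.sign(vx),y0-vy*10*np.sign(vx)),.09);print("line",np.arctan2(q[1]-p[1],q[0]-p[0])-YAW)
ms=hm(a,(4,150,80),(22,255,255),(130,210,210,240));mt=hm(b,(4,150,80),(22,255,255),(200,240,200,280))
cs=np.argwhere(ms).mean(0)[::-1];ct=np.argwhere(mt).mean(0)[::-1];p,e=tri(cs,ct);bb=tobox(p)*1e3;print(cs,ct,bb,e)
a0=cv2.imread("pics/side0.png");b0=cv2.imread("pics/top0.png")
cs=np.argwhere(hm(a0,(4,150,80),(22,255,255),(130,210,210,240))).mean(0)[::-1];ct=np.argwhere(hm(b0,(4,150,80),(22,255,255),(200,240,200,280))).mean(0)[::-1];p,e=tri(cs,ct);print("initial",tobox(p)*1e3,e)
print(env.read_state()['eef_pos'])
E
```

```text
time_s: 43.33
eef_pos: [0.6549, -0.2027, 0.2372]
eef_rot: [0.935, 0.353, 0.001, 0.002]
force: [-1.3, 0.8, -0.6]
finger_gap: 0.399
valve 0.7585105894262466 0.09349381017623282
line 0.7551701678763112
[224.08571429 179.6       ] [240.3804878  221.06341463] [-133.90569003    1.29713088   80.85272185] 0.0016825754081708506
initial [-132.32477033    0.21596226  104.18697111] 0.0014036396731378577
[ 0.65154596 -0.19909317  0.23654032]
```

View pics/t23.png

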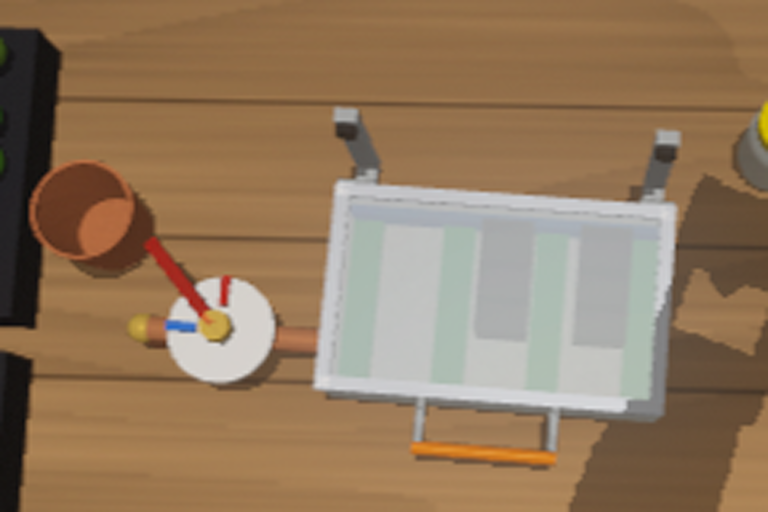

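View pics/s23.png

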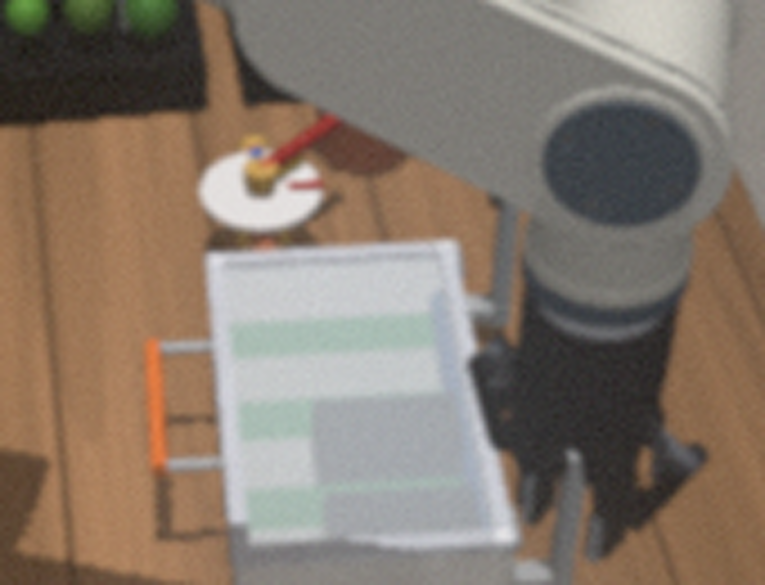

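```bash
python3 - <<'E'
from h import *
print(np.abs(env.read_state()['qd']).max()); print(ticket.close_job())
E
```

```text
0.048502426176491566
the job is handed in; nothing more can be done
None
```

I loaded the rinsing box and handed the job in at about 43 s. I can't see the official result.

- **Cover opening:** I raised it slowly onto its stop, and it measured 1.69 rad by camera.
- **Packs:** Only two black packs were present. They went into lanes 1 and 0 and were pushed until they met the fence. Their lane offset is about 3 mm and they are within about 0.01 rad of straight. I left the green and orange look-alikes alone.
- **Cover closing:** I lowered it gently and pressed it onto the rim at 24–40 N with the valve still shut. Afterwards the camera put the bar at 80.9 mm, against 78.5 mm when fully shut. That is about 0.01 rad, within the 0.03 limit.
- **Valve:** The lever was turned to about 0.76 rad by camera and 0.78 rad by tool position, within the 0.685–0.885 window. In the last top view it covers the yellow mark.

**Readings that disagreed:**
- The camera put the bar 3–5 mm higher than the tool position implied, so I relied on contact force for both stops.
- While raising the cover, the force briefly reached about 50 N at the wrist because my first arc was slightly off. I corrected the arc for the closing.
- While releasing the second pack, I saw a brief 11 N sideways force. The camera showed the pack still in place.

The clay pot looked unmoved in the last top view. I did not re-measure the bottle and jar, but the arm only came within several centimetres of the bottle.

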